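# Open the drying bay's bypass door and fetch the adapter sleeve

## Task

In the open-topped drying bay, slide the rear-track door at the robot's left sideways until it is fully home behind the front-track door, bringing it gently against its stop without ramming its end strip, and leaving the front door where it is. Then take the centrifuge adapter sleeve that this uncovers off the open, upturned end of its peg and lay it on its side on the floor of the low steel tray, without dropping it or shoving the tray about. Leave the other sleeve, the bottles, the jar and the beaker alone.

Things in the scene. Friction and masses are not known exactly. Their poses are not given: they have to be found in the camera images.
- bay: open-topped white drying bay, fixed: inside 320 mm wide (y -160 to +160), side walls 12 mm thick, 120 mm high; floor 8 mm; back wall at x +70 mm, 50 mm high. Origin: bottom centre, on the bench. x from the doors (which face the robot, at -x) to the back, y to the robot's left, z up. Doors: two 10 mm thick upright panels on a double track, no top rail, tops 120 mm over the bench
- rear_door (a joint): slide of the rear-track door, 170 mm wide with strip, in m: near 0 it closes the left half (no gap for a finger at the left wall); grows to the robot's right (bay -y) to a hard stop at 0.150, fully home behind the front door. 3 N of friction, stays where left. Top edge can be pinched from above; near the end the front door blocks the finger, so push its left end strip, at the stop 5 mm proud of the front door's
- rear_door_edge (a point): top left corner of the rear door: at mid-thickness (bay x -70 mm), on the outer face of its left end strip (bay y +160 mm when the joint is 0), 120 mm above the bench; axes as the bay's; moves with the door. The door's round dark pull is flush and cannot be gripped
- front_door (a joint): how far the front-track door (165 mm wide, white, same look) has slid to the robot's left, in m; at 0 it covers the right half, against its right stop; to be left there. Its mid-plane is 16 mm nearer the robot than the rear door's (6 mm gap between them, too narrow for a finger)
- front_door_edge (a point): the top left corner of the front door: mid-thickness (bay x -86 mm), on its left end face (bay y +5 mm), at its top edge 120 mm above the bench; axes as the bay's
- peg: steel peg fixed on the bay's floor in the left half: an upright 30 mm wide, 10 mm thick, top 108 mm above the bench, carries a level rod, 10 mm diameter, 100 mm long, that points to the doors (-x), axis 95 mm above the bench. Its far end is open, but a stub 8 mm thick turns up there to 11 mm above the axis. Origin: under the middle of the upright, 8 mm above the bench; axes as the bay's
- peg_tip (a point): the open end of the rod, on its axis, 105 mm from the middle of the upright in the peg's -x; about 23 mm behind the rear door's inner face; axes as the peg's
- sleeve: plain grey tube (centrifuge adapter sleeve) on the left peg: 40 mm outer, 24 mm bore, 44 mm long, 40 to 85 g. Origin: its centre; x along its bore. It hangs with its centre 7 mm below the rod's axis; to pass the upturned end, lift it 7 to 14 mm (best 10) from there, keep it level and draw it along the rod to -x. Comes off only with the door open
- sleeve2: the same kind of sleeve on a second peg in the right half, behind the front door; to be left alone. Origin: its centre; x along its bore
- tray: loose shallow rectangular steel tray, 150 x 130 mm (x, y), 18 mm high, walls and floor 4 mm thick, 0.7 kg, on the bench to the left or to the right of the bay. Origin: centre of its underside, x along its longer side
- carrier: fixed grey divided bottle carrier, 140 x 120 mm, 50 mm high, with two amber bottles, on the other side of the bay than the tray. Origin: centre of its underside
- bottle_a: amber bottle of 48 mm diameter, 95 mm high, in the carrier; leave alone. Origin: centre of its foot
- bottle_b: amber bottle of 48 mm diameter, 95 mm high, in the carrier; leave alone. Origin: centre of its foot
- jar: small white jar, 36 mm diameter, 40 mm high, standing on the bay's floor near the left wall; leave alone. Origin: centre of its foot
- beaker: glass beaker, 60 mm diameter, 75 mm high, beside the bay; leave alone. Origin: centre of its foot
- flask: white plastic bottle, 64 mm diameter, 150 mm high, beside the bay; leave alone. Origin: centre of its foot
- door_end: thin aluminium end strip on the rear door's left end face, which is pushed to bring the door home: 4 mm proud of the 10 mm thick panel (its outer face is the door's left end), 6 mm thick, so that fingers pinching the panel do not squeeze it; from 10 to 120 mm above the bench. Pressing it with over 40 N, as by meeting the hard stop fast, damages it: go slowly there. Origin: its lower end, axes as the bay's
Things that resemble listed ones, but are neither listed nor needed, are in the scene too. What is shaped like the sleeve but green is not meant. What is shaped like the tray but blue is not meant.

How it is judged:
On the way, in this order (a step that is already met when the one before it is completed fails the run):
1. the rear door is fully home behind the front door, within 3 mm of its stop (value of joint rear_door above 0.147 m), for 0.2 s.
2. the sleeve has been taken off its peg, 120 mm or more from the rod's tip (horizontal distance between sleeve and peg_tip above 0.12 m), for 0.1 s.
At the end, for the whole second after the job is handed in: the rear door is within 3 mm of its stop behind the front door, the front door within 10 mm of its own place, and the sleeve lies level on its side (within 8 degrees) on the floor of the flat-standing tray, between its walls, at rest (value of joint rear_door above 0.147 m and value of joint front_door below 0.01 m and x of sleeve in the frame of tray between -0.055 and 0.055 m and y of sleeve in the frame of tray between -0.045 and 0.045 m and z of sleeve in the frame of tray below 0.03 m and angle between sleeve's own x axis and vertical between 1.42 and 1.72 rad and angle between tray's own z axis and vertical below 0.05 rad and linear speed of sleeve below 0.03 m/s); the robot touches nothing.
It fails at once if the front door is dragged from its place by more than 20 mm (value of joint front_door above 0.02 m).
It fails at once if the sleeve is dropped: in free fall faster than 0.7 m/s (from 25 mm or more) (linear speed of sleeve above 0.7 m/s and contact force between sleeve and anything else below 0.02 N).
It fails at once if the other sleeve, a bottle, the jar, the beaker or the flask is moved by more than 30 mm (distance of any of sleeve2, bottle_a, bottle_b, jar, beaker, flask from where it was at the start of the episode above 0.03 m).
It fails at once if the tray is pushed more than 60 mm (distance of tray from where it was at the start of the episode above 0.06 m).
It fails at once if the rear door's end strip is rammed: pressed by the fingers with over 40 N (contact force between the fingers and door_end above 40 N).
It also fails if it takes over 66 s, if anything falls off the work surface, if the arm or the gripper's body presses on something with over 40 N, if the wrist force passes 120 N, or if a joint passes its speed limit or range.

## Robot

A 6-joint arm with a two-finger parallel gripper is mounted at the origin on the work surface. World frame = base frame: x ahead of the robot, y to its left, z up, the work surface at z = 0. Lengths are in m, angles in rad, forces in N, time in s.
With the tool pointing down it reaches from about 0.3 to 0.775 m from the base axis. Payload 14.6 kg.
Tool frame: the origin (TCP) lies at the very end of the fingers, on their centre line; the grasp point (between the pads) lies 19 mm behind it (ctrl.hold_point_z is the z of the grasp point in the tool frame, in m); z points along the fingers, y is the direction in which the jaws open and shut (so a half turn about z gives the same grasp; the last joint's range is limited). The gripper opens to 94 mm and grips with 3 to 60 N. Pads are 16 mm wide; open, the fingers measure 119 mm over their backs; the gripper's body (75 mm by 177 mm) begins 78 mm behind the grasp point.
Start: joints at [-1.308, 0.3, 1.521, -0, 1.321, -0.067], TCP at [0.178, -0.52, 0.182] pointing down, gripper open.
Joint ranges: [-3.03, 3.03], [-0.79, 2.21], [0.23, 2.52], [-1.04, 4.18], [0, 3.07], [-2.55, 2.55]. Speed limits (rad/s): [2.22, 2.22, 2.57, 3.14, 3.14, 3.14].

## Interface

Orientations are given as [roll, pitch, yaw] about the fixed x, y, z axes, in that order (R = Rz(yaw) Ry(pitch) Rx(roll)).
In Python, from station import ctrl, cams, hand_in gives the robot as it stands.
- The arm moves only by the tool servo_tool, never from a script. Its argument "rows" is a list of rows, each a list of 7 numbers: the shift along the world's x, y, z in m, then the turn, a rotation vector about the world's x, y, z in rad, then the gripper command: -1 is shut, 1 is fully open, values between are in proportion. A call has exactly 8 rows; each row is the pose to reach, as a shift and turn from the pose measured when the call began; what a row does not reach only later rows make up. A row lasts 1/12 s, in which the tool goes at most 41.7 mm and 7.16 degrees, less where a joint would pass 70% of its speed; a pose out of reach is approached as far as the arm can. A call with a gripper value outside its range is refused whole. The fingers move at their own pace and stop on an object; "newtons" is the grip in N (left out, the last holds). Time passes only in rows, so rows that repeat a pose let the fingers close, or fill a call up. It gives the time, the measured TCP pose, the force and the opening at its end, in the units of the state.
- ctrl.get_obs(): the state, without advancing time (a new reading comes with each control period).
- cams.camera(name): name is "scene" or "top"; returns a dict with "image" (480x640x3 uint8, red, green, blue), "depth" (480x640 float32, m along the optical axis (not along the pixel's ray), 0 where there is no reading), "fx", "fy", "cx", "cy" (pixels), "rvec" (rotation vector, rad) and "tvec" (3), from world to camera coordinates, as OpenCV has them. Camera axes: x right, y down, z forward; pixel columns grow to the right and rows downward; lengths in m; the calibration is good to about 2 mm. A picture is of the moment at which its call begins.
- hand_in(): hands the job in, once; it reports no verdict.
Trained networks look in a picture, given as the dict that the camera call returned (one of the last four; its "shot" number tells which), for a name from the list of things; names that differ only in an ending like _2 or _b are one class to them, and where a whole thing is asked for, a point or a joint stands for the part that bears it (a point fixed in the world has none). Each returns a list of dicts, best first, with "p" (0 to 1); they miss things now and then, are a little off and sometimes report something else, mostly with a low value. They report only what shows in the picture. A call takes as long as a camera call. They do not tell look-alikes from the thing itself.
- cams.spot_in(picture, name): "box" ([left, top, right, bottom] as shares, 0 to 1, of the picture: columns of its width, rows of its height, round what is visible of it).
- cams.place_of(picture, name): "at" ([column, row] as shares, 0 to 1, of the picture: columns of its width, rows of its height: a listed point, or the origin of a listed thing).
The state is a dict: "time_s": time; "qpos": joint angles; "joint_vel": joint speeds; "tau": joint torques, N m; "ee_pos": TCP position; "eef_rot": TCP orientation; "force": force on the tool from outside, world axes, zero at the start; "moment": the same for the moment, N m; "grip_width": finger opening in m.
Only numpy, scipy, OpenCV 4.12 (cv2) and the standard library are available. Lean on these libraries where they do the work, as an engineer would, in place of code of your own. Each camera call takes 0.05 s, during which the arm holds its last target.

## Working session

There is one attempt and no reset: what is moved stays moved. The work goes in short steps, Python scripts to look and compute and a tool call to move; the robot and the scene stay as the last step left them, time stands still between calls to the robot, and variables do not carry over. Pictures are saved under pics/ and viewed, and the job is handed in when it is done.

Besides the shell and the picture viewer there is one more tool, called by a JSON object that holds its "name" and its "arguments", one argument or row to a line. servo_tool: Moves the arm, as the interface text tells. Its arguments: {"type":"object","properties":{"rows":{"type":"array"},"newtons":{"type":"number"}},"required":["rows"]}

```bash
ls; mkdir -p pics; cat > h.py <<'E'
import numpy as np, cv2
from station import ctrl, cams, hand_in
def cam(n,save=None):
    p=cams.camera(n)
    if save: cv2.imwrite('pics/'+save,cv2.cvtColor(p['image'],cv2.COLOR_RGB2BGR))
    return p
def RT(p): return cv2.Rodrigues(np.array(p['rvec'],float))[0],np.array(p['tvec'],float).reshape(3)
def px2w(p,u,v,d=None,z=None):
    R,t=RT(p); r=np.array([(u-p['cx'])/p['fx'],(v-p['cy'])/p['fy'],1.0])
    if d is None and z is None: d=float(p['depth'][int(round(v)),int(round(u))])
    o=-R.T@t; w=R.T@r
    if z is not None: d=(z-o[2])/w[2]
    return o+d*w
def w2px(p,X):
    R,t=RT(p); c=R@np.array(X,float)+t
    return np.array([p['fx']*c[0]/c[2]+p['cx'],p['fy']*c[1]/c[2]+p['cy']])
E
python3 - <<'E'
from h import *
np.set_printoptions(precision=4,suppress=True)
print(ctrl.get_obs(), ctrl.hold_point_z)
for n in('scene','top'):
    p=cam(n,n+'0.png'); R,t=RT(p); print(n,-R.T@t,p['fx'],p['shot'])
    for k in['bay','rear_door_edge','front_door_edge','peg','peg_tip','sleeve','tray','jar','beaker','carrier','flask','door_end']:
        for d in cams.place_of(p,k)[:3]:
            u,v=d['at'][0]*640,d['at'][1]*480
            print(k,round(d['p'],2),round(u),round(v),px2w(p,min(u,639),min(v,479)))
E
```

```text
pics
{'time_s': 0.0, 'qpos': array([-1.3076,  0.3005,  1.5216, -0.    ,  1.3207, -0.0666]), 'joint_vel': array([ 0.0007,  0.0018, -0.0012,  0.0007,  0.0002,  0.0003]), 'tau': array([  0.0007, -53.1812, -35.2731,   0.0709,   0.0244,  -0.0001]), 'ee_pos': array([ 0.178 , -0.5201,  0.1815]), 'eef_rot': array([-3.1404, -0.0001,  0.3298]), 'force': array([ 0.9072,  0.5057, -0.0457]), 'moment': array([-0.0247, -0.005 , -0.0147]), 'grip_width': 0.09397774681226848} -0.0188
scene [ 1.1249 -0.2149  0.8029] 444.5968770518843 1
bay 0.83 321 311 [ 0.6057 -0.0236  0.0092]
rear_door_edge 0.75 379 234 [0.5232 0.1432 0.1066]
rear_door_edge 0.74 282 303 [ 0.6275 -0.1104  0.1068]
front_door_edge 0.71 310 244 [ 0.5137 -0.0141  0.122 ]
peg 0.73 365 324 [0.6813 0.0429 0.0301]
peg 0.36 358 257 [0.5419 0.0869 0.0703]
peg 0.25 379 236 [0.5257 0.1423 0.1014]
peg_tip 0.82 354 255 [0.5411 0.0787 0.082 ]
sleeve 0.77 364 276 [0.6216 0.0629 0.1087]
sleeve 0.61 285 302 [ 0.6271 -0.1041  0.108 ]
tray 0.71 438 222 [0.4513 0.3589 0.0041]
tray 0.69 415 174 [0.2532 0.4002 0.006 ]
tray 0.55 287 302 [ 0.6266 -0.1011  0.1
[... 654 characters left out ...]
t_door_edge 0.77 343 218 [ 0.5234 -0.0137  0.0389]
peg 0.81 318 172 [0.6447 0.0545 0.1009]
peg 0.53 291 207 [0.5585 0.1359 0.0026]
peg_tip 0.72 465 253 [ 0.4278 -0.3653  0.0088]
peg_tip 0.67 315 200 [0.5668 0.0637 0.0979]
sleeve 0.66 319 182 [0.6161 0.0525 0.1046]
sleeve 0.61 264 156 [0.7005 0.212  0.0363]
sleeve 0.57 377 183 [ 0.6137 -0.1052  0.1071]
tray 0.97 195 320 [0.2327 0.4075 0.0066]
tray 0.63 212 243 [0.4535 0.3631 0.0041]
jar 0.46 299 186 [0.6133 0.109  0.0476]
jar 0.22 348 192 [ 0.6017 -0.0286  0.0065]
beaker 0.74 231 189 [ 0.6128  0.3099 -0.0036]
carrier 0.64 317 202 [0.5728 0.0608 0.008 ]
carrier 0.62 466 255 [ 0.4187 -0.3608  0.0442]
flask 0.83 447 187 [ 0.6037 -0.2982  0.0967]
```

View pics/scene0.png

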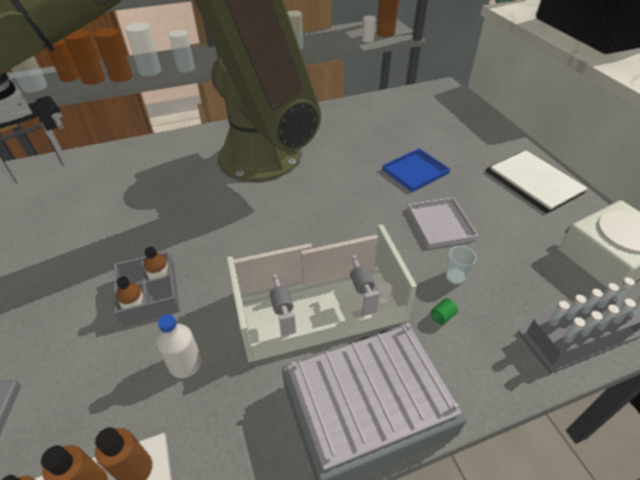

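View pics/top0.png

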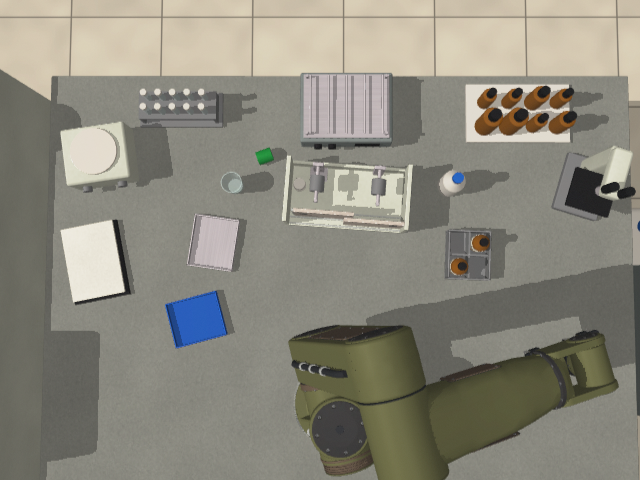

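Candidates, in top-view pixels:
- **Sleeve:** grey on the left peg (317,182), grey on the right peg (378,185), green on the bench (264,156). I choose (317,182).
- **Tray:** steel (213,242), blue (197,320). I choose (213,242).

Next, close crops.

```bash
python3 - <<'E'
from h import *
p=cam('top'); im=cv2.cvtColor(p['image'],cv2.COLOR_RGB2BGR)
c=cv2.resize(im[145:240,270:420],None,fx=5.3,fy=5.3,interpolation=cv2.INTER_CUBIC); cv2.imwrite('pics/c1.png',c)
c=cv2.resize(im[200:285,175:255],None,fx=7,fy=7,interpolation=cv2.INTER_CUBIC); cv2.imwrite('pics/c2.png',c)
p=cam('scene'); im=cv2.cvtColor(p['image'],cv2.COLOR_RGB2BGR)
c=cv2.resize(im[220:370,220:420],None,fx=4,fy=4,interpolation=cv2.INTER_CUBIC); cv2.imwrite('pics/c3.png',c)
E
```

```text
(no output)
```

View pics/c1.png

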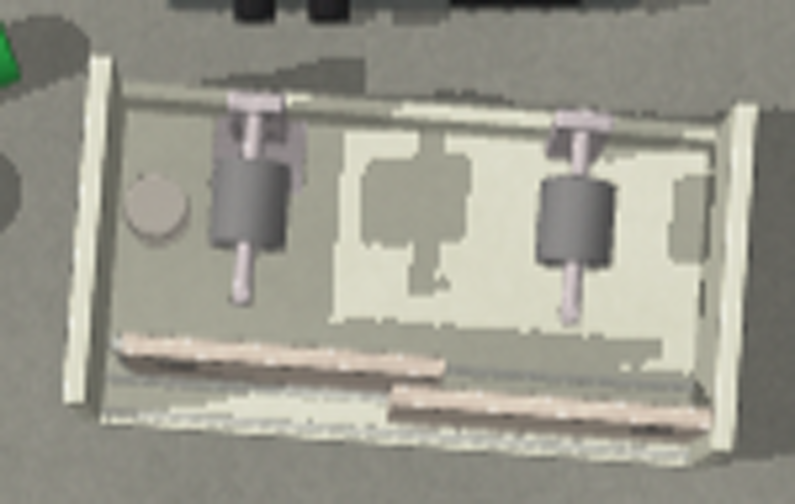

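View pics/c2.png

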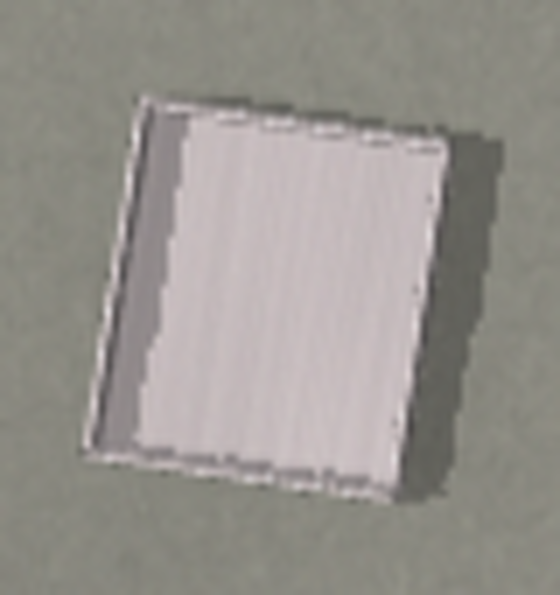

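View pics/c3.png

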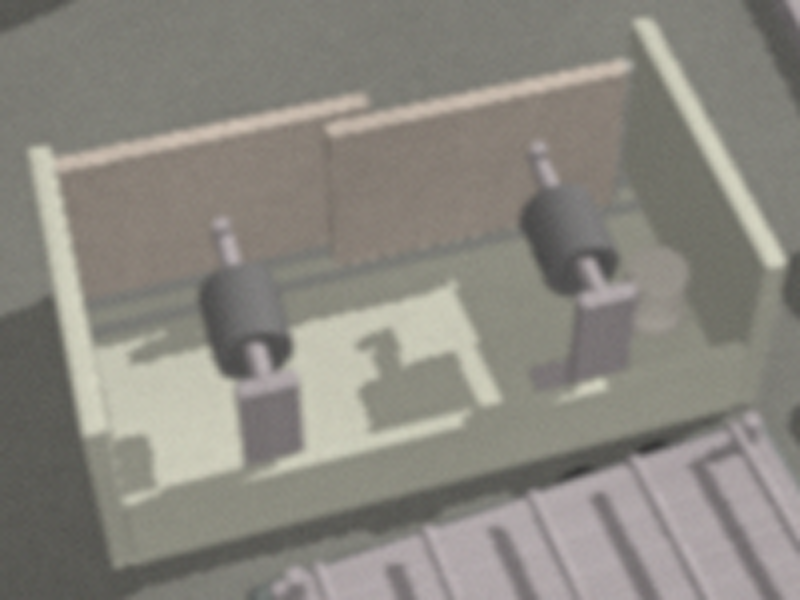

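```bash
python3 - <<'E'
from h import *
np.set_printoptions(precision=4,suppress=True)
p=cam('top')
def P(x,y,z,s=5.3,o=(270,145)): return px2w(p,o[0]+(x+.5)/s-.5,o[1]+(y+.5)/s-.5,z=z)
L={'LB':(102,57,.12),'LF':(74,403,.12),'RB':(747,104,.12),'RF':(723,451,.12),
'rdL':(118,340,.12),'rdR':(446,365,.12),'fdL':(390,392,.12),'fdR':(712,415,.12),'tipL':(241,300,.106),'upL':(256,101,.108),'tipR':(570,320,.106),
'slA':(249,158,.108),'slB':(246,248,.108),'slL':(212,205,.088),'slR':(288,205,.088),'jar':(156,207,.048)}
W={k:P(*v) for k,v in L.items()}
for k,v in W.items(): print(k,v)
for a,b in(('LB','LF'),('RB','RF'),('LB','RB'),('LF','RF'),('upL','tipL'),('rdL','rdR'),('fdL','fdR')):
    d=W[a]-W[b]; print(a,b,np.linalg.norm(d),np.degrees(np.arctan2(d[1],d[0])))
print('tray')
T=[P(x,y,.018,7,(175,200)) for x,y in((143,100),(450,140),(398,497),(90,455))]
for t in T: print(t)
print(np.mean(T,0), [np.linalg.norm(T[i]-T[i-1]) for i in range(4)], np.degrees(np.arctan2(*(T[0]-T[3])[[1,0]])))
E
```

```text
LB [0.6865 0.1343 0.12  ]
LF [0.5082 0.1473 0.12  ]
RB [ 0.6631 -0.1965  0.12  ]
RF [ 0.4846 -0.1835  0.12  ]
rdL [0.5406 0.1251 0.12  ]
rdR [ 0.5282 -0.0424  0.12  ]
fdL [ 0.5143 -0.0139  0.12  ]
fdR [ 0.503 -0.178  0.12 ]
tipL [0.563  0.0628 0.106 ]
upL [0.6662 0.0554 0.108 ]
tipR [ 0.5532 -0.1067  0.106 ]
slA [0.6365 0.0589 0.108 ]
slB [0.5897 0.0603 0.108 ]
slL [0.6151 0.0786 0.088 ]
slR [0.6152 0.039  0.088 ]
jar [0.6202 0.1101 0.048 ]
LB LF 0.1788110956397103 -4.169409529312868
RB RF 0.17888825037724598 -4.177303182737563
LB RB 0.33170558796297456 85.939718894299
LF RF 0.33168080454311544 85.92639932319506
upL tipL 0.10344438834799902 -4.059886244874655
rdL rdR 0.16795929341212784 85.787779817481
fdL fdR 0.16451583508430043 86.06640979230086
tray
[0.5365 0.4104 0.018 ]
[0.5203 0.284  0.018 ]
[0.3739 0.3035 0.018 ]
[0.3906 0.4297 0.018 ]
[0.4553 0.3569 0.018 ] [np.float64(0.14712151814377994), np.float64(0.12743281902039688), np.float64(0.14775796909685587), np.float64(0.12733451306587384)] -7.5420567869755635
```

The top-view geometry is consistent: the walls come out 332 mm apart, the bay yaw is -4.1°, and the bay origin is about (0.600,-0.026). The rear door is at about 0.012. The sleeve is at (0.613,0.060), the peg tip is 23 mm behind the door, and the steel tray is at (0.455,0.357). Next I move above the door pinch point, bay y = 120 mm, which is (0.539,0.099) in world.

{"name": "servo_tool", "arguments": {
  "rows": [
    [0.015,0.03,0.005,0,0,0.06,0],
    [0.033,0.06,0.01,0,0,0.12,-0.3],
    [0.05,0.09,0.015,0,0,0.19,-0.3],
    [0.07,0.12,0.02,0,0,0.25,-0.3],
    [0.087,0.15,0.025,0,0,0.31,-0.3],
    [0.105,0.18,0.03,0,0,0.37,-0.3],
    [0.12,0.21,0.035,0,0,0.44,-0.3],
    [0.14,0.24,0.04,0,0,0.5,-0.3]
  ],
  "newtons": 20
}}

```text
time_s: 2.12
ee_pos: [0.3183, -0.2788, 0.2225]
eef_rot: [3.141, 0.0, 0.833]
force: [0.5, -0.8, -0.3]
grip_width: 0.0441
```

{"name": "servo_tool", "arguments": {
  "rows": [
    [0.017,0.03,0,0,0,0.05,-0.3],
    [0.035,0.06,0,0,0,0.1,-0.3],
    [0.052,0.09,0,0,0,0.16,-0.3],
    [0.07,0.12,0,0,0,0.21,-0.3],
    [0.087,0.15,0,0,0,0.27,-0.3],
    [0.105,0.18,0,0,0,0.33,-0.3],
    [0.122,0.21,0,0,0,0.38,-0.3],
    [0.14,0.24,0,0,0,0.44,-0.3]
  ]
}}

```text
time_s: 2.78
ee_pos: [0.4588, -0.0371, 0.2227]
eef_rot: [3.141, 0.0, 1.275]
force: [-0.3, -0.5, 0.9]
grip_width: 0.0331
```

{"name": "servo_tool", "arguments": {
  "rows": [
    [0.014,0.025,0,0,0,0.045,-0.3],
    [0.028,0.05,0,0,0,0.09,-0.3],
    [0.042,0.075,0,0,0,0.13,-0.3],
    [0.056,0.1,0,0,0,0.17,-0.3],
    [0.07,0.12,0,0,0,0.2,-0.3],
    [0.08,0.138,0,0,0,0.226,-0.3],
    [0.08,0.138,0,0,0,0.226,-0.3],
    [0.08,0.138,0,0,0,0.226,-0.3]
  ]
}}

```text
time_s: 3.45
ee_pos: [0.5387, 0.1014, 0.2222]
eef_rot: [3.141, 0.0, 1.502]
force: [-1.3, -0.5, -0.8]
grip_width: 0.0328
```

```bash
python3 - <<'E'
from h import *
print(ctrl.get_obs()['qpos'])
p=cam('scene'); im=cv2.cvtColor(p['image'],cv2.COLOR_RGB2BGR)
cv2.imwrite('pics/d1.png',cv2.resize(im[150:300,260:460],None,fx=4,fy=4,interpolation=cv2.INTER_CUBIC))
E
```

```text
[ 1.19340551e-01  2.67788114e-01  1.46837963e+00 -3.38960530e-04
  1.40524810e+00  1.87761672e-01]
```

View pics/d1.png

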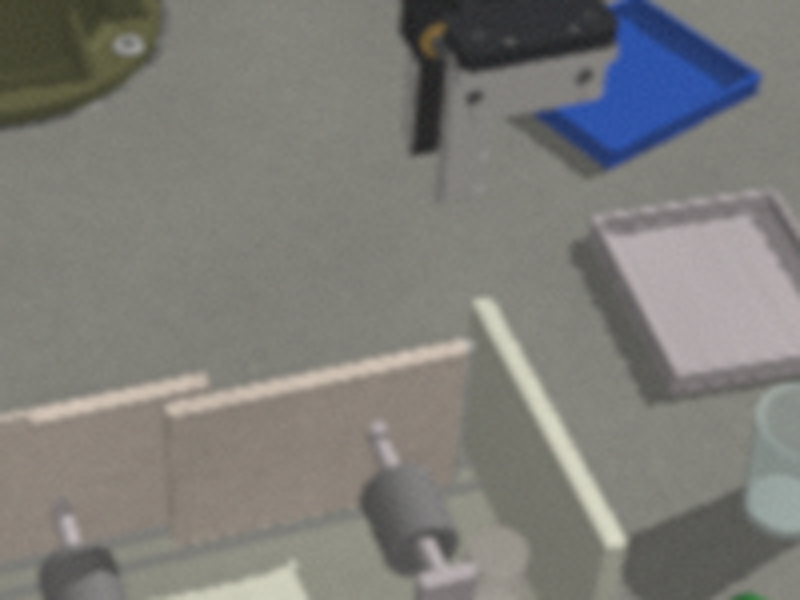

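The gripper is above the door at bay (-70,+122) mm with the jaws along bay x. I descend 127 mm next.

{"name": "servo_tool", "arguments": {
  "rows": [
    [0,0,-0.02,0,0,0,-0.3],
    [0,0,-0.045,0,0,0,-0.3],
    [0,0,-0.07,0,0,0,-0.3],
    [0,0,-0.09,0,0,0,-0.3],
    [0,0,-0.105,0,0,0,-0.3],
    [0,0,-0.118,0,0,0,-0.3],
    [0,0,-0.127,0,0,0,-0.3],
    [0,0,-0.127,0,0,0,-0.3]
  ]
}}

```text
time_s: 4.17
ee_pos: [0.5376, 0.0998, 0.0941]
eef_rot: [-3.14, 0.001, 1.5]
force: [0.5, -0.1, -0.6]
grip_width: 0.0327
```

{"name": "servo_tool", "arguments": {
  "rows": [
    [0,0,0,0,0,0,-0.5],
    [0,0,0,0,0,0,-0.7],
    [0,0,0,0,0,0,-0.8],
    [0,0,0,0,0,0,-0.9],
    [0,0,0,0,0,0,-0.9],
    [0,0,0,0,0,0,-0.9],
    [0,0,0,0,0,0,-0.9],
    [0,0,0,0,0,0,-0.9]
  ]
}}

```text
time_s: 4.83
ee_pos: [0.538, 0.0998, 0.0948]
eef_rot: [-3.141, 0.001, 1.5]
force: [0.4, -1.7, 5.3]
grip_width: 0.0093
```

```bash
python3 - <<'E'
from h import *
p=cam('scene'); im=cv2.cvtColor(p['image'],cv2.COLOR_RGB2BGR)
cv2.imwrite('pics/d2.png',cv2.resize(im[150:300,260:460],None,fx=4,fy=4,interpolation=cv2.INTER_CUBIC))
E
```

```text
(no output)
```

View pics/d2.png

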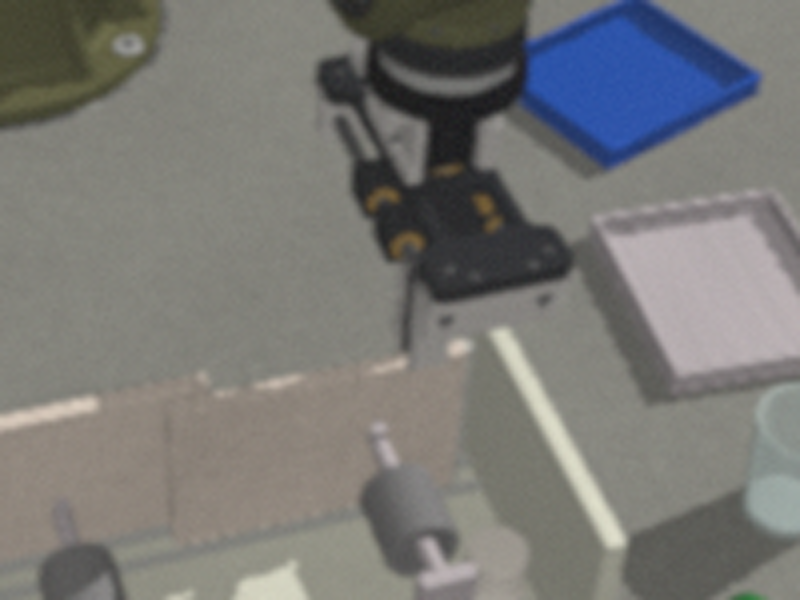

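The door is pinched at 9.3 mm width. I slide it along bay -y, which is (-0.072,-0.997) in world.

{"name": "servo_tool", "arguments": {
  "rows": [
    [-0.0004,-0.005,0,0,0,0,-0.9],
    [-0.0008,-0.011,0,0,0,0,-0.9],
    [-0.0013,-0.018,0,0,0,0,-0.9],
    [-0.0018,-0.025,0,0,0,0,-0.9],
    [-0.0023,-0.032,0,0,0,0,-0.9],
    [-0.0028,-0.039,0,0,0,0,-0.9],
    [-0.0032,-0.045,0,0,0,0,-0.9],
    [-0.0036,-0.05,0,0,0,0,-0.9]
  ]
}}

```text
time_s: 5.55
ee_pos: [0.5343, 0.049, 0.0948]
eef_rot: [-3.141, 0.001, 1.5]
force: [-0.1, 2.5, 4.1]
grip_width: 0.0092
```

{"name": "servo_tool", "arguments": {
  "rows": [
    [-0.0004,-0.006,0,0,0,0,-0.9],
    [-0.0009,-0.013,0,0,0,0,-0.9],
    [-0.0014,-0.02,0,0,0,0,-0.9],
    [-0.0019,-0.027,0,0,0,0,-0.9],
    [-0.0024,-0.033,0,0,0,0,-0.9],
    [-0.0028,-0.039,0,0,0,0,-0.9],
    [-0.0031,-0.044,0,0,0,0,-0.9],
    [-0.0031,-0.044,0,0,0,0,-0.9]
  ]
}}

```text
time_s: 6.22
ee_pos: [0.531, 0.0037, 0.0948]
eef_rot: [-3.141, 0.002, 1.499]
force: [-2.8, -2.5, 4.5]
grip_width: 0.0096
```

```bash
python3 - <<'E'
from h import *
p=cam('scene'); im=cv2.cvtColor(p['image'],cv2.COLOR_RGB2BGR)
cv2.imwrite('pics/d3.png',cv2.resize(im[150:300,260:460],None,fx=4,fy=4,interpolation=cv2.INTER_CUBIC))
e=ctrl.get_obs()['ee_pos'];d=e-[.6,-.0257,0];print(d[0]*.9974-d[1]*.0715,d[0]*.0715+d[1]*.9974)
E
```

```text
-0.07093782367925024 0.024638058910317423
```

View pics/d3.png

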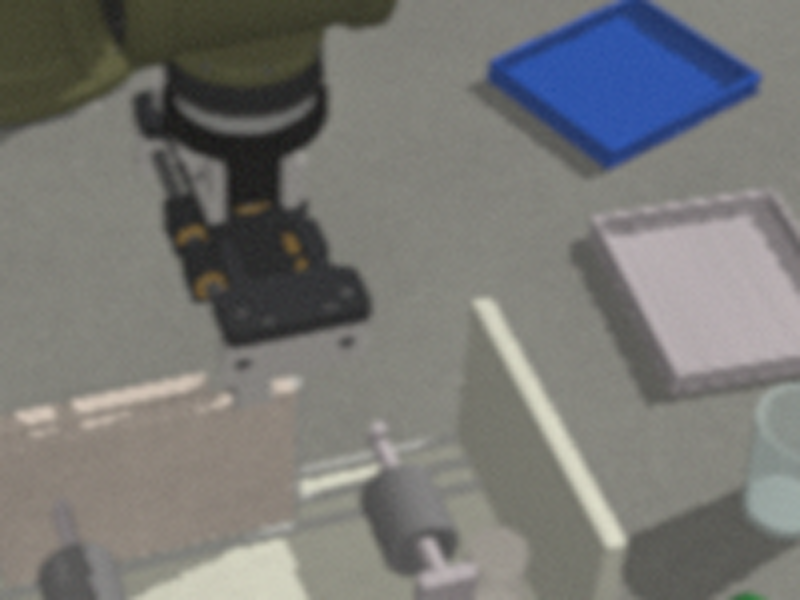

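The door followed. Its left end is now at bay y of about 52 mm, with about 42 mm left to go. I open, rise, shift 50 mm left, shut, and lower beside the end strip.

{"name": "servo_tool", "arguments": {
  "rows": [
    [0,0,0,0,0,0,-0.5],
    [0,0,0,0,0,0,-0.4],
    [0,0,0,0,0,0,-0.4],
    [0,0,0,0,0,0,-0.4],
    [0,0,0.015,0,0,0,-0.4],
    [0,0,0.035,0,0,0,-0.4],
    [0,0,0.055,0,0,0,-0.4],
    [0,0,0.06,0,0,0,-0.4]
  ]
}}

```text
time_s: 6.93
ee_pos: [0.5321, 0.0041, 0.1575]
eef_rot: [3.139, 0.002, 1.499]
force: [0.2, 0.1, 0.3]
grip_width: 0.0281
```

{"name": "servo_tool", "arguments": {
  "rows": [
    [0.001,0.012,0,0,0,0,-1],
    [0.002,0.025,0,0,0,0,-1],
    [0.003,0.04,0,0,0,0,-1],
    [0.004,0.051,0,0,0,0,-1],
    [0.004,0.051,0,0,0,0,-1],
    [0.004,0.051,0,0,0,0,-1],
    [0.004,0.051,0,0,0,0,-1],
    [0.004,0.051,0,0,0,0,-1]
  ]
}}

```text
time_s: 7.6
ee_pos: [0.536, 0.0547, 0.1573]
eef_rot: [3.139, 0.002, 1.499]
force: [0.1, -0.3, -0.9]
grip_width: 0.0003
```

```bash
python3 - <<'E'
from h import *
p=cam('scene'); im=cv2.cvtColor(p['image'],cv2.COLOR_RGB2BGR)
cv2.imwrite('pics/d4.png',cv2.resize(im[150:300,260:460],None,fx=4,fy=4,interpolation=cv2.INTER_CUBIC))
e=ctrl.get_obs()['ee_pos'];d=e-[.6,-.0257,0];print(d[0]*.9974-d[1]*.0715,d[0]*.0715+d[1]*.9974)
# door left corner in crop
u,v=260+(298+.5)/4-.5,150+(378+.5)/4-.5
w=px2w(p,u,v,z=.12)-[.6,-.0257,0];print(w[0]*.9974-w[1]*.0715,w[0]*.0715+w[1]*.9974)
E
```

```text
-0.06950739271655378 0.07553726020046675
-0.07484598211446514 0.055289342896852355
```

View pics/d4.png

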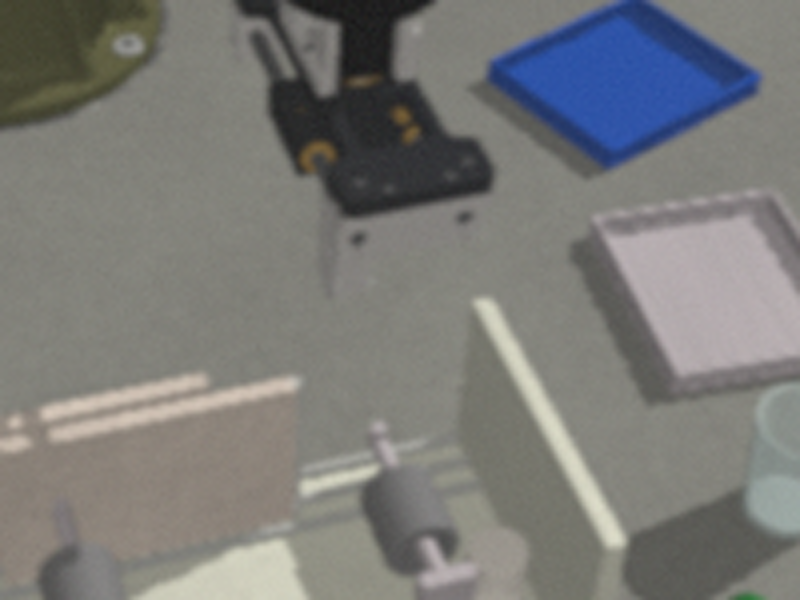

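The door's left end is at about 52–55 mm and the shut fingers are at 75 mm. I lower to z = 0.095 and push slowly.

{"name": "servo_tool", "arguments": {
  "rows": [
    [0,0,-0.015,0,0,0,-1],
    [0,0,-0.03,0,0,0,-1],
    [0,0,-0.045,0,0,0,-1],
    [0,0,-0.055,0,0,0,-1],
    [0,0,-0.062,0,0,0,-1],
    [0,0,-0.062,0,0,0,-1],
    [0,0,-0.062,0,0,0,-1],
    [0,0,-0.062,0,0,0,-1]
  ]
}}

```text
time_s: 8.32
ee_pos: [0.5365, 0.0546, 0.0962]
eef_rot: [3.138, 0.002, 1.499]
force: [0.9, -0.1, -1.2]
grip_width: 0.0005
```

{"name": "servo_tool", "arguments": {
  "rows": [
    [-0.0002,-0.003,0,0,0,0,-1],
    [-0.0004,-0.006,0,0,0,0,-1],
    [-0.0006,-0.009,0,0,0,0,-1],
    [-0.0008,-0.012,0,0,0,0,-1],
    [-0.001,-0.015,0,0,0,0,-1],
    [-0.0012,-0.018,0,0,0,0,-1],
    [-0.0014,-0.021,0,0,0,0,-1],
    [-0.0016,-0.024,0,0,0,0,-1]
  ]
}}

```text
time_s: 8.98
ee_pos: [0.5351, 0.0304, 0.0965]
eef_rot: [3.137, 0.001, 1.499]
force: [-1.1, 2.2, 5.6]
grip_width: 0.0004
```

{"name": "servo_tool", "arguments": {
  "rows": [
    [-0.0002,-0.003,0,0,0,0,-1],
    [-0.0004,-0.006,0,0,0,0,-1],
    [-0.0006,-0.009,0,0,0,0,-1],
    [-0.0008,-0.012,0,0,0,0,-1],
    [-0.001,-0.014,0,0,0,0,-1],
    [-0.0011,-0.016,0,0,0,0,-1],
    [-0.0012,-0.018,0,0,0,0,-1],
    [-0.0014,-0.02,0,0,0,0,-1]
  ]
}}

```text
time_s: 9.65
ee_pos: [0.5337, 0.0102, 0.0967]
eef_rot: [3.137, 0.001, 1.499]
force: [-0.7, 2.8, 5.8]
grip_width: 0.0
```

```bash
python3 - <<'E'
from h import *
p=cam('scene'); im=cv2.cvtColor(p['image'],cv2.COLOR_RGB2BGR)
cv2.imwrite('pics/d5.png',cv2.resize(im[150:300,260:460],None,fx=4,fy=4,interpolation=cv2.INTER_CUBIC))
e=ctrl.get_obs()['ee_pos'];d=e-[.6,-.0257,0];print(d[0]*.9974-d[1]*.0715,d[0]*.0715+d[1]*.9974)
E
```

```text
-0.06866462203574811 0.030780276559392788
```

View pics/d5.png

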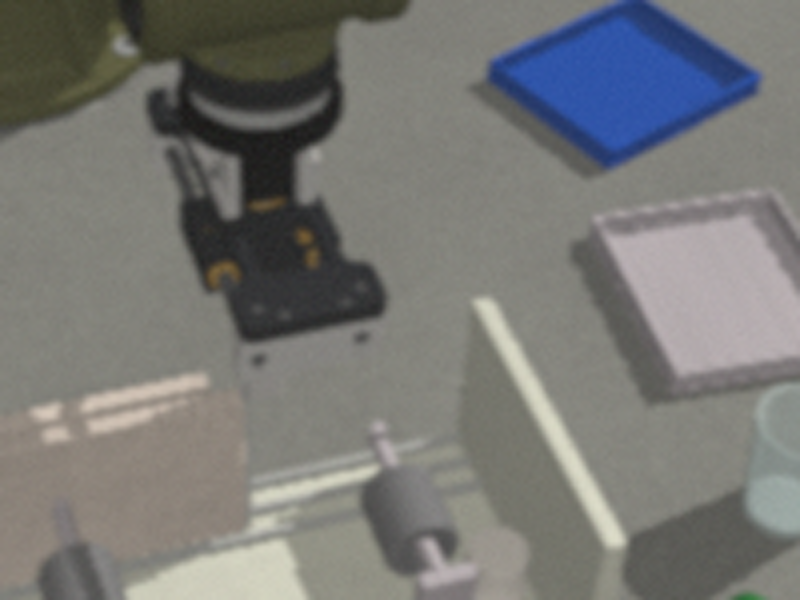

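I have contact at 3 N, with about 13 mm to the stop. I continue more slowly.

{"name": "servo_tool", "arguments": {
  "rows": [
    [-0.0001,-0.0015,0,0,0,0,-1],
    [-0.0002,-0.003,0,0,0,0,-1],
    [-0.0003,-0.0045,0,0,0,0,-1],
    [-0.0004,-0.0055,0,0,0,0,-1],
    [-0.0004,-0.0065,0,0,0,0,-1],
    [-0.0005,-0.0075,0,0,0,0,-1],
    [-0.0006,-0.0085,0,0,0,0,-1],
    [-0.0006,-0.009,0,0,0,0,-1]
  ]
}}

```text
time_s: 10.37
ee_pos: [0.5331, 0.0008, 0.0966]
eef_rot: [3.137, 0.002, 1.498]
force: [-1.4, 3.5, 5.3]
grip_width: 0.0006
```

{"name": "servo_tool", "arguments": {
  "rows": [
    [0,-0.0003,0,0,0,0,-1],
    [0,-0.0006,0,0,0,0,-1],
    [0,-0.0009,0,0,0,0,-1],
    [0,-0.0012,0,0,0,0,-1],
    [0,-0.0015,0,0,0,0,-1],
    [0,-0.0018,0,0,0,0,-1],
    [0,-0.002,0,0,0,0,-1],
    [0,-0.002,0,0,0,0,-1]
  ]
}}

```text
time_s: 11.03
ee_pos: [0.533, -0.0013, 0.0967]
eef_rot: [3.137, 0.002, 1.499]
force: [-1.7, 3.2, 5.5]
grip_width: 0.0005
```

```bash
python3 - <<'E'
from h import *
p=cam('scene'); im=cv2.cvtColor(p['image'],cv2.COLOR_RGB2BGR)
cv2.imwrite('pics/d6.png',cv2.resize(im[220:300,260:360],None,fx=7,fy=7,interpolation=cv2.INTER_CUBIC))
p=cam('top'); im=cv2.cvtColor(p['image'],cv2.COLOR_RGB2BGR)
cv2.imwrite('pics/d6t.png',cv2.resize(im[145:240,270:420],None,fx=5.3,fy=5.3,interpolation=cv2.INTER_CUBIC))
o=ctrl.get_obs();e=o['ee_pos'];d=e-[.6,-.0257,0];print(o['force'],d[0]*.9974-d[1]*.0715,d[0]*.0715+d[1]*.9974)
E
```

```text
[-1.70817933  3.0029781   5.93417248] -0.06856084240525046 0.019567646911627
```

View pics/d6.png

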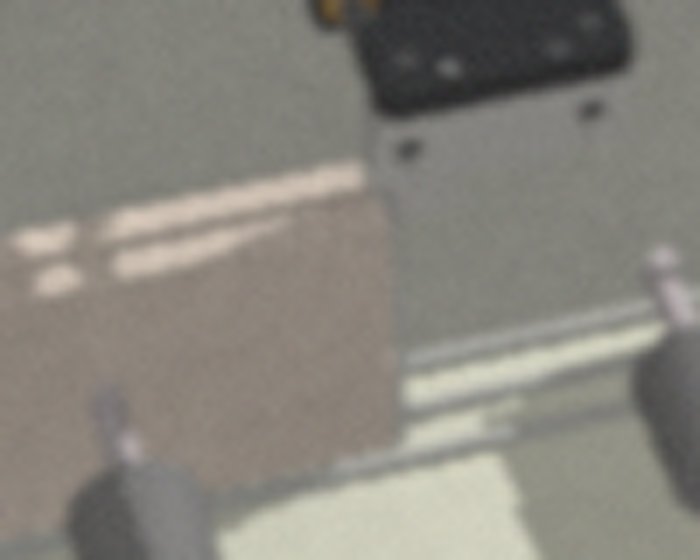

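View pics/d6t.png

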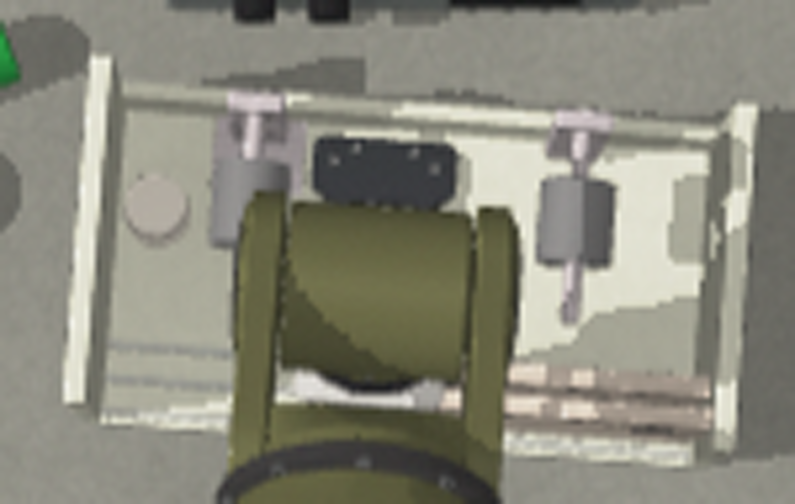

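Force is still only friction, so about 2 mm remain. I creep on.

{"name": "servo_tool", "arguments": {
  "rows": [
    [0,-0.0002,0,0,0,0,-1],
    [0,-0.0004,0,0,0,0,-1],
    [0,-0.0006,0,0,0,0,-1],
    [0,-0.0008,0,0,0,0,-1],
    [0,-0.001,0,0,0,0,-1],
    [0,-0.0012,0,0,0,0,-1],
    [0,-0.0013,0,0,0,0,-1],
    [0,-0.0014,0,0,0,0,-1]
  ]
}}

```text
time_s: 11.8
ee_pos: [0.5329, -0.0027, 0.0967]
eef_rot: [3.137, 0.002, 1.499]
force: [-1.1, 3.0, 5.8]
grip_width: 0.0007
```

{"name": "servo_tool", "arguments": {
  "rows": [
    [0,-0.0001,0,0,0,0,-1],
    [0,-0.0003,0,0,0,0,-1],
    [0,-0.0005,0,0,0,0,-1],
    [0,-0.0006,0,0,0,0,-1],
    [0,-0.0008,0,0,0,0,-1],
    [0,-0.0009,0,0,0,0,-1],
    [0,-0.001,0,0,0,0,-1],
    [0,-0.001,0,0,0,0,-1]
  ]
}}

```text
time_s: 12.47
ee_pos: [0.5328, -0.0037, 0.0966]
eef_rot: [3.138, 0.002, 1.499]
force: [-1.1, 2.5, 5.0]
grip_width: 0.0004
```

{"name": "servo_tool", "arguments": {
  "rows": [
    [0,-0.0002,0,0,0,0,-1],
    [0,-0.0004,0,0,0,0,-1],
    [0,-0.0006,0,0,0,0,-1],
    [0,-0.0008,0,0,0,0,-1],
    [0,-0.001,0,0,0,0,-1],
    [0,-0.0011,0,0,0,0,-1],
    [0,-0.0012,0,0,0,0,-1],
    [0,-0.0012,0,0,0,0,-1]
  ]
}}

```text
time_s: 13.13
ee_pos: [0.5328, -0.0048, 0.0967]
eef_rot: [3.138, 0.001, 1.499]
force: [-0.4, 4.3, 5.3]
grip_width: 0.0002
```

{"name": "servo_tool", "arguments": {
  "rows": [
    [0,-0.0002,0,0,0,0,-1],
    [0,-0.0004,0,0,0,0,-1],
    [0,-0.0006,0,0,0,0,-1],
    [0,-0.0008,0,0,0,0,-1],
    [0,-0.0009,0,0,0,0,-1],
    [0,-0.001,0,0,0,0,-1],
    [0,-0.001,0,0,0,0,-1],
    [0,-0.001,0,0,0,0,-1]
  ]
}}

```text
time_s: 13.8
ee_pos: [0.5329, -0.0057, 0.0968]
eef_rot: [3.137, 0.001, 1.499]
force: [-0.8, 3.7, 4.9]
grip_width: 0.0006
```

{"name": "servo_tool", "arguments": {
  "rows": [
    [0,-0.0002,0,0,0,0,-1],
    [0,-0.0004,0,0,0,0,-1],
    [0,-0.0006,0,0,0,0,-1],
    [0,-0.0008,0,0,0,0,-1],
    [0,-0.0009,0,0,0,0,-1],
    [0,-0.001,0,0,0,0,-1],
    [0,-0.001,0,0,0,0,-1],
    [0,-0.001,0,0,0,0,-1]
  ]
}}

```text
time_s: 14.47
ee_pos: [0.5329, -0.0067, 0.0968]
eef_rot: [3.137, 0.001, 1.499]
force: [-0.5, 3.6, 4.8]
grip_width: 0.0001
```

```bash
python3 - <<'E'
from h import *
p=cam('scene'); im=cv2.cvtColor(p['image'],cv2.COLOR_RGB2BGR)
cv2.imwrite('pics/d7.png',cv2.resize(im[220:300,260:360],None,fx=7,fy=7,interpolation=cv2.INTER_CUBIC))
for x,y in((.0-.07,.010),(-.086,.005),(-.065,.010)):
  for z in(.12,.02):
    X=np.array([.6,-.0257,0])+x*np.array([.9974,-.0715,0])+y*np.array([.0715,.9974,0])+[0,0,z]
    u=w2px(p,X); print(x,y,z,(u[0]-260+.5)*7-.5,(u[1]-220+.5)*7-.5)
print(ctrl.get_obs()['force'])
E
```

```text
-0.07 0.01 0.12 381.8430211754821 214.77713664960706
-0.07 0.01 0.02 386.3783538355864 425.80559158774827
-0.086 0.005 0.12 351.4069979581429 180.75581328751554
-0.086 0.005 0.02 358.0560438685332 392.1637340850552
-0.065 0.01 0.12 386.42254519998545 226.66625782528055
-0.065 0.01 0.02 390.64427038897344 437.5509793905352
[0.56518132 4.7661648  4.92718709]
```

View pics/d7.png

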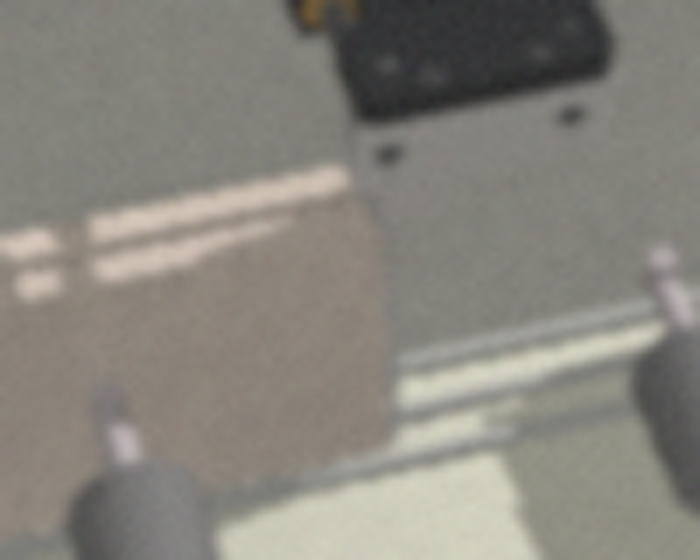

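{"name": "servo_tool", "arguments": {
  "rows": [
    [0,-0.0002,0,0,0,0,-1],
    [0,-0.0004,0,0,0,0,-1],
    [0,-0.0006,0,0,0,0,-1],
    [0,-0.0008,0,0,0,0,-1],
    [0,-0.0009,0,0,0,0,-1],
    [0,-0.001,0,0,0,0,-1],
    [0,-0.001,0,0,0,0,-1],
    [0,-0.001,0,0,0,0,-1]
  ]
}}

```text
time_s: 15.18
ee_pos: [0.533, -0.0077, 0.0968]
eef_rot: [3.137, 0.001, 1.499]
force: [-0.0, 4.3, 4.9]
grip_width: 0.0004
```

{"name": "servo_tool", "arguments": {
  "rows": [
    [0,-0.0002,0,0,0,0,-1],
    [0,-0.0004,0,0,0,0,-1],
    [0,-0.0006,0,0,0,0,-1],
    [0,-0.0008,0,0,0,0,-1],
    [0,-0.0009,0,0,0,0,-1],
    [0,-0.001,0,0,0,0,-1],
    [0,-0.001,0,0,0,0,-1],
    [0,-0.001,0,0,0,0,-1]
  ]
}}

```text
time_s: 15.85
ee_pos: [0.533, -0.0087, 0.0968]
eef_rot: [3.137, 0.001, 1.499]
force: [0.9, 2.7, 4.4]
grip_width: 0.0004
```

```bash
python3 - <<'E'
from h import *
p=cam('scene'); im=cv2.cvtColor(p['image'],cv2.COLOR_RGB2BGR)
a=cv2.resize(im[220:300,260:360],None,fx=7,fy=7,interpolation=cv2.INTER_CUBIC)
cv2.imwrite('pics/d8.png',a)
for n,s,img in(('d6',7,cv2.imread('pics/d6.png')),('d7',7,cv2.imread('pics/d7.png')),('d8',7,a)):
    # edge on strip rows 385..425 between door and lit floor
    g=img[380:440:4,:,1].astype(float); xs=[]
    for r in g:
        d=np.diff(r[360:440]); xs.append(360+int(np.argmax(d)))
    print(n,xs)
    d=img[280:340,340:440].astype(float).mean(0); print(np.round(d[::6,2]-d[::6,0],1))
print(ctrl.get_obs()['force'])
E
```

```text
d6 [401, 401, 400, 402, 401, 401, 400, 401, 436, 428, 423, 406, 402, 401, 402]
[18.2 18.  18.  18.  17.8 17.9 18.1 17.8 15.3 11.   7.7  6.6  7.5  8.5
  7.9  8.1  8.1]
d7 [402, 395, 394, 394, 394, 395, 394, 401, 399, 436, 429, 394, 395, 394, 395]
[18.3 17.4 17.6 18.2 18.3 17.9 16.4 13.   9.6  7.1  7.1  7.8  8.   7.9
  8.2  8.2  7.9]
d8 [401, 394, 394, 394, 394, 394, 394, 396, 395, 435, 429, 395, 394, 394, 394]
[17.7 18.  18.1 17.7 18.2 18.3 16.6 13.   9.1  6.3  6.4  7.6  8.2  8.2
  8.3  7.7  7.5]
[0.81881097 3.77220582 5.10812758]
```

View pics/d8.png

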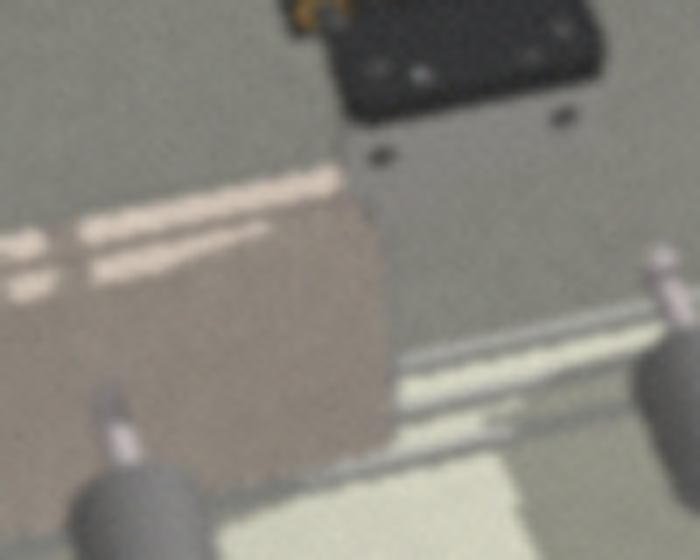

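```bash
python3 - <<'E'
from h import *
for n in('d6','d7','d8'):
    img=cv2.imread(f'pics/{n}.png').astype(float)
    out=[]
    for (r0,r1) in((385,400),(415,425),(300,340),(240,280)):
        b=img[r0:r1].mean(0); s=b[:,1] if r0>=380 else b[:,2]-b[:,0]
        lo=s[330:365].mean(); 
        hi=s[412:425].mean()
        seg=s[365:415]; out.append(round(365+np.sum((hi-seg)/(hi-lo)),1))
    print(n,out)
E
```

```text
d6 [np.float64(403.7), np.float64(411.6), np.float64(391.2), np.float64(389.8)]
d7 [np.float64(397.8), np.float64(401.1), np.float64(381.9), np.float64(380.8)]
d8 [np.float64(397.3), np.float64(403.9), np.float64(380.7), np.float64(380.2)]
```

```bash
python3 - <<'E'
from h import *
p=cam('scene'); print(ctrl.get_obs()['ee_pos'],ctrl.get_obs()['force'])
R,t=RT(p); D=p['depth']
v,u=np.mgrid[225:300,285:345]; d=D[225:300,285:345]
c=np.stack([(u-p['cx'])/p['fx']*d,(v-p['cy'])/p['fy']*d,d],-1)
w=(c-t)@R-np.array([.6,-.0257,0]); bx=w[...,0]*.9974-w[...,1]*.0715; by=w[...,0]*.0715+w[...,1]*.9974; z=w[...,2]
for r in range(0,60,3):
    print(225+r,' '.join(f'{int(round(bx[r,k]*1e3)):4d}/{int(round(by[r,k]*1e3)):3d}/{int(round(z[r,k]*1e3)):3d}' for k in range(20,48,2)))
im=cv2.cvtColor(p['image'],cv2.COLOR_RGB2BGR)
a=cv2.resize(im[225:285,285:345],None,fx=9,fy=9,interpolation=cv2.INTER_CUBIC).astype(float)
a=np.clip((a-90)*2.5+60,0,255).astype(np.uint8); cv2.imwrite('pics/d9.png',a)
E
```

```text
[ 0.53294896 -0.00867141  0.09679738] [0.1857658  3.99642132 5.6748629 ]
225  -33/-16/235   -6/-19/261   -5/-16/261   -2/-13/263   -2/ -9/262    0/ -6/263   -2/ -2/260    2/  1/263    1/  5/261    2/  8/261    1/ 12/259    5/ 14/262    6/ 18/262    8/ 21/263
228 -258/ 37/  0    1/-21/261    3/-18/262    3/-14/260    4/-11/261    6/ -8/262    7/ -4/262   10/ -2/264    9/  2/262   10/  5/262   13/  8/264   11/ 12/261   13/ 16/262   13/ 19/261
231 -245/ 34/  2    6/-22/259   10/-20/261   12/-17/263   12/-13/262   13/-10/262   15/ -7/263   16/ -3/263   13/  1/259   17/  3/262   19/  7/262   18/ 10/261   18/ 14/260   19/ 17/259
234 -234/ 31/  3 -237/ 36/ -1   16/-21/261   16/-18/259   19/-15/261   20/-12/262   20/ -8/261   20/ -5/260   18/ -1/257   18/  3/256   19/  6/255   19/ 10/255   18/ 14/252   20/ 17/254
237 -226/ 28/  1 -223/ 33/  3   15/-21/252   18/-18/254   20/-15/255   19/-12/253   19/ -8/252   18/ -4/250   17/  0/248   17/  4/246   16/  8/244   18/ 10/246   17/ 15/244   11/ 20/236
240 -215/ 25/  2 -216/ 31/  0   16/-22/246   17/-18/246   15/-14/243   19/-12/246   13/ -6/238   
[... 1992 characters left out ...]
 -66/  1/ 54  -68/  6/ 50  -69/ 11/ 47  -96/ 23/ 11  -96/ 27/ 10  -95/ 32/ 10  -95/ 37/  8  -92/ 41/ 10  -90/ 45/ 11  -88/ 49/ 12  -88/ 54/ 10
276  -66/-13/ 49  -67/ -8/ 46  -68/ -3/ 43  -67/  1/ 42  -67/  5/ 40  -70/ 11/ 36  -89/ 21/ 10  -88/ 25/  9  -85/ 29/ 11  -79/ 32/ 18  -79/ 37/ 15  -77/ 41/ 16  -78/ 46/ 13  -77/ 51/ 13
279  -67/-13/ 37  -67/ -8/ 35  -68/ -4/ 32  -67/  1/ 32  -67/  5/ 30  -69/ 10/ 26  -80/ 18/ 10  -78/ 22/ 11  -77/ 27/ 11  -77/ 31/  9  -76/ 36/  9  -74/ 40/ 10  -72/ 44/ 11  -72/ 49/  9
282  -66/-13/ 27  -68/ -9/ 24  -68/ -4/ 22  -68/  1/ 20  -66/  5/ 21  -69/ 10/ 16  -72/ 16/ 10  -73/ 21/  7  -68/ 24/ 11  -66/ 28/ 12  -62/ 32/ 16  -62/ 36/ 15  -60/ 40/ 15  -61/ 45/ 12
```

View pics/d9.png

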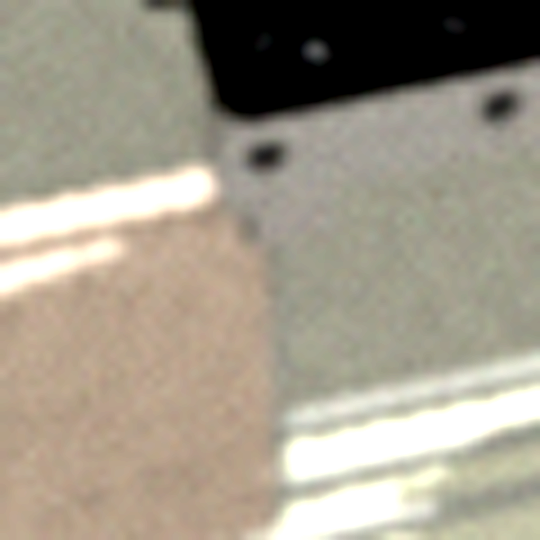

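```bash
python3 - <<'E'
from h import *
p=cam('scene')
for z in(.1573,.177,.197,.25): print(z,(w2px(p,[.536,.0547,z])-[260,150]+.5)*4-.5)
a=cv2.imread('pics/d4.png').astype(float)[150:450,200:600]
a=cv2.resize(a,None,fx=2,fy=2); a=np.clip((a-90)*3+60,0,255).astype(np.uint8); cv2.imwrite('pics/d10.png',a)
a=cv2.imread('pics/d1.png').astype(float)[0:300,300:700]
a=cv2.resize(a,None,fx=2,fy=2); a=np.clip((a-90)*3+60,0,255).astype(np.uint8); cv2.imwrite('pics/d11.png',a)
E
```

```text
0.1573 [340.10491947 327.03509048]
0.177 [341.44998136 299.47525949]
0.197 [342.85930597 270.59870852]
0.25 [346.82402905 189.36296808]
```

View pics/d10.png

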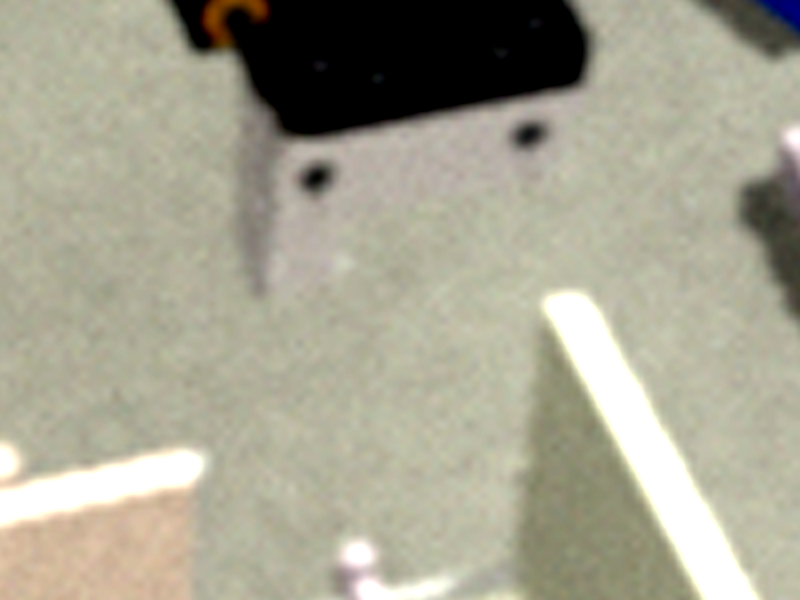

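View pics/d11.png

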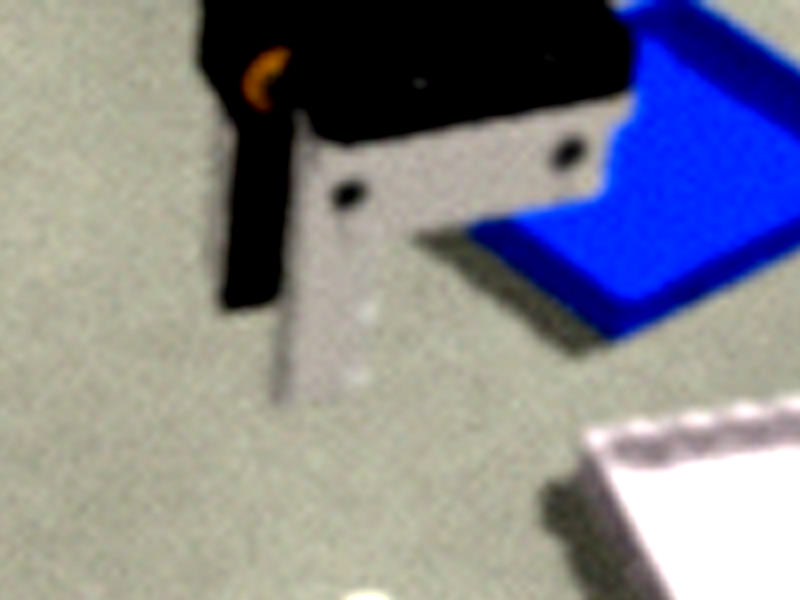

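```bash
python3 - <<'E'
from h import *
p=cam('scene')
ex=np.array([.9974,-.0715,0])
for nm,c,op,s in(('d11',[.5387,.1014,.2222],.033,(300,0)),('d10',[.536,.0547,.1573],0,(200,150))):
    for k,lab in((1,'rear back'),(0,'rear pad')):
      for z in(0,.02,.04,.06,.08):
        X=np.array(c)+ex*(op/2+.0125*k)+[0,0,z]; q=(w2px(p,X)-[260,150]+.5)*4-.5
        print(nm,lab,z,((q-s)*2).round())
R,t=RT(p)
# current fine depth columns
D=p['depth']
for v in range(244,256):
    print(v,[tuple((np.array([w[0]*.9974-w[1]*.0715,w[0]*.0715+w[1]*.9974,w[2]])*1e3).round().astype(int).tolist()) for w in [px2w(p,u,v)-[.6,-.0257,0] for u in range(309,321,2)]])
E
```

```text
d11 rear back 0 [311. 504.]
d11 rear back 0.02 [318. 442.]
d11 rear back 0.04 [325. 378.]
d11 rear back 0.06 [332. 311.]
d11 rear back 0.08 [340. 242.]
d11 rear pad 0 [292. 471.]
d11 rear pad 0.02 [299. 409.]
d11 rear pad 0.04 [306. 344.]
d11 rear pad 0.06 [312. 278.]
d11 rear pad 0.08 [320. 209.]
d10 rear back 0 [296. 387.]
d10 rear back 0.02 [299. 331.]
d10 rear back 0.04 [302. 274.]
d10 rear back 0.06 [305. 214.]
d10 rear back 0.08 [308. 152.]
d10 rear pad 0 [280. 354.]
d10 rear pad 0.02 [283. 298.]
d10 rear pad 0.04 [286. 240.]
d10 rear pad 0.06 [289. 181.]
d10 rear pad 0.08 [292. 119.]
244 [(12, -21, 231), (12, -17, 230), (11, -13, 228), (13, -10, 229), (11, -6, 226), (11, -2, 224)]
245 [(12, -21, 229), (11, -17, 226), (13, -14, 228), (12, -10, 225), (12, -6, 225), (11, -2, 222)]
246 [(12, -21, 226), (12, -17, 225), (13, -14, 225), (13, -10, 224), (9, -5, 218), (-57, 17, 144)]
247 [(11, -21, 222), (11, -17, 222), (11, -13, 220), (-56, 8, 145), (-58, 13, 142), (-56, 17, 142)]
248 [(-84, 3, 115), (-66, 2, 133), (-59, 5, 140), (-58, 9, 140), (-58, 13, 138), (-56, 17, 139)]
249 [(-75, 0, 121), (-67, 3, 129), (-58, 4, 138), (-57, 8, 138), (-57, 13, 136), (-55, 16, 138)]
250 [(-72, 0, 122), (-70, 3, 123), (-57, 4, 137), (-58, 9, 133), (-57, 13, 134), (-55, 16, 135)]
251 [(-70, -1, 121), (-68, 3, 122), (-57, 4, 133), (-55, 8, 134), (-57, 13, 131), (-172, 49, -1)]
252 [(-65, -2, 124), (-65, 2, 122), (-64, 6, 123), (-69, 12, 115), (-169, 44, 0), (-167, 48, 1)]
253 [(-68, -2, 117), (-64, 2, 120), (-67, 7, 115), (-70, 12, 111), (537, -151, 803), (-164, 47, 1)]
254 [(-66, -2, 116), (-67, 2, 114), (-65, 6, 114), (-68, 11, 110), (-164, 42, -1), (-161, 46, 1)]
255 [(-67, -2, 112), (-68, 3, 109), (-64, 6, 112), (-69, 11, 106), (-160, 41, 0), (-158, 45, 0)]
```

Images show the door stopped at about its home position while the tool kept creeping at low force. I back off and look at the door unobstructed.

{"name": "servo_tool", "arguments": {
  "rows": [
    [0,0.004,0,0,0,0,-1],
    [0.001,0.01,0,0,0,0,-1],
    [0.0015,0.02,0,0,0,0,-1],
    [0.0015,0.02,0.01,0,0,0,-1],
    [0.0015,0.02,0.035,0,0,0,-1],
    [0,0.02,0.065,0,0,0,-1],
    [-0.005,0.025,0.095,0,0,0,-1],
    [-0.02,0.05,0.12,0,0,0,-1]
  ]
}}

```text
time_s: 16.72
ee_pos: [0.5135, 0.04, 0.2191]
eef_rot: [3.136, 0.001, 1.497]
force: [0.8, -0.6, 0.7]
grip_width: 0.0006
```

{"name": "servo_tool", "arguments": {
  "rows": [
    [-0.01,0.03,0.005,0,0,0,-1],
    [-0.02,0.06,0.01,0,0,0.1,-1],
    [-0.03,0.09,0.01,0,0,0.2,-0.5],
    [-0.045,0.12,0.01,0,0,0.3,0],
    [-0.06,0.15,0.01,0,0,0.4,0.3],
    [-0.075,0.18,0.01,0,0,0.5,0.3],
    [-0.09,0.21,0.01,0,0,0.6,0.3],
    [-0.1,0.23,0.01,0,0,0.7,0.3]
  ]
}}

```text
time_s: 17.38
ee_pos: [0.4117, 0.2723, 0.2296]
eef_rot: [3.136, 0.001, 2.203]
force: [0.7, -0.2, -0.5]
grip_width: 0.0369
```

```bash
python3 - <<'E'
from h import *
p=cam('scene','e1.png'); im=cv2.cvtColor(p['image'],cv2.COLOR_RGB2BGR)
cv2.imwrite('pics/e1c.png',cv2.resize(im[220:300,260:360],None,fx=7,fy=7,interpolation=cv2.INTER_CUBIC))
p=cam('top'); im=cv2.cvtColor(p['image'],cv2.COLOR_RGB2BGR)
cv2.imwrite('pics/e1t.png',cv2.resize(im[145:240,270:420],None,fx=5.3,fy=5.3,interpolation=cv2.INTER_CUBIC))
E
```

```text
(no output)
```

View pics/e1.png

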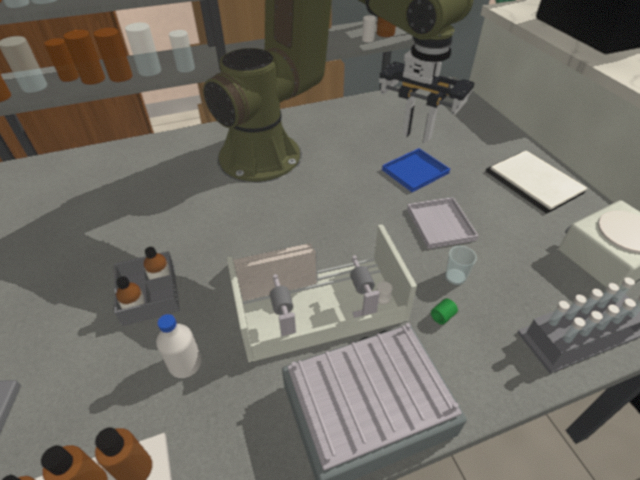

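View pics/e1c.png

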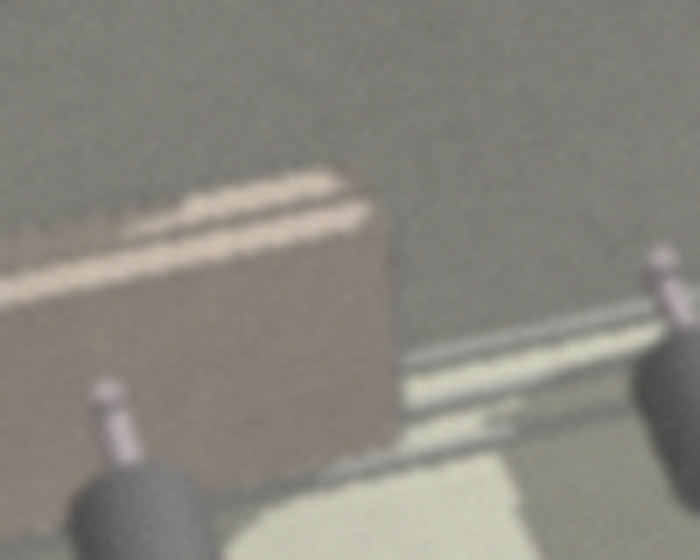

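View pics/e1t.png

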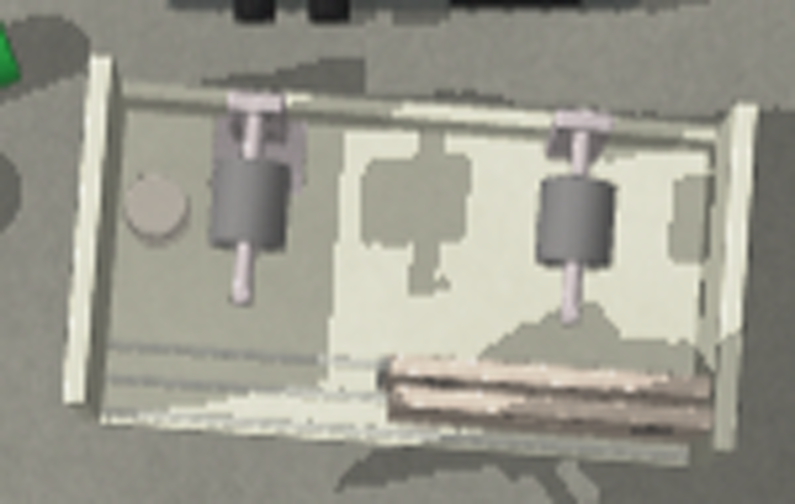

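```bash
python3 - <<'E'
from h import *
p=cam('scene'); im=cv2.cvtColor(p['image'],cv2.COLOR_RGB2BGR)
a=cv2.resize(im[30:160,360:490],None,fx=6,fy=6,interpolation=cv2.INTER_CUBIC)
o=ctrl.get_obs(); e=o['ee_pos']; yaw=o['eef_rot'][2]; g=o['grip_width']
print(e,yaw,g)
y=np.array([np.sin(yaw),-np.cos(yaw),0]); 
for s in(1,-1):
  for z in(0,.019,.04):
    q=(w2px(p,e+s*y*g/2+[0,0,z])-[360,30]+.5)*6-.5; print(s,z,q.round())
    cv2.circle(a,tuple(int(v) for v in q),4,(0,0,255),-1)
cv2.imwrite('pics/e2.png',a)
for n in('d8','e1c'):
    img=cv2.imread(f'pics/{n}.png').astype(float);out=[]
    for (r0,r1) in((385,400),(415,425),(300,340),(250,280)):
        b=img[r0:r1].mean(0); s=b[:,1] if r0>=380 else b[:,2]-b[:,0]
        lo=s[330:365].mean();hi=s[412:425].mean()
        seg=s[365:415]; out.append(round(float(365+np.sum((hi-seg)/(hi-lo))),1))
    print(n,out)
E
```

```text
[0.41263359 0.27109018 0.22941413] 2.199107222792809 0.048956238714190844
1 0 [385. 732.]
1 0.019 [394. 689.]
1 0.04 [403. 639.]
-1 0 [266. 691.]
-1 0.019 [272. 647.]
-1 0.04 [280. 598.]
d8 [397.3, 403.9, 380.7, 380.8]
e1c [403.9, 406.2, 388.4, 384.1]
```

View pics/e2.png

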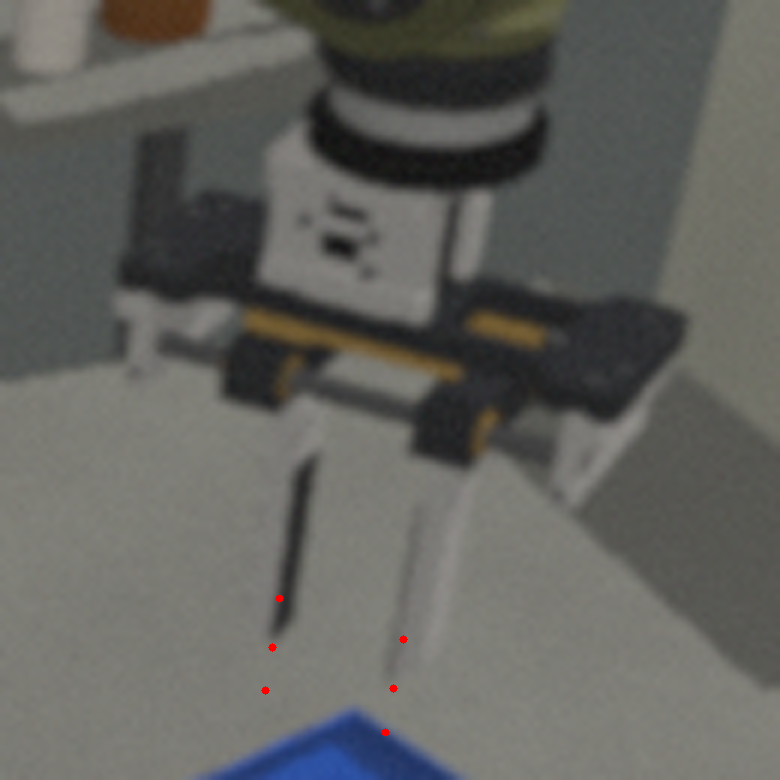

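Two findings:
- The visible fingertips sit about 22 mm above the reported TCP. That means the push rode on the door's very top edge and dragged it back about 2 mm when I withdrew.
- In the top view the end strip stands about 5–6 mm proud of the front door's end, so the door is nearly home.

I'll push again lower, with the jaws turned to the sleeve yaw of 3.07.

{"name": "servo_tool", "arguments": {
  "rows": [
    [0.01,-0.02,0,0,0,0.1,-0.5],
    [0.025,-0.05,0,0,0,0.2,-1],
    [0.04,-0.08,0,0,0,0.3,-1],
    [0.055,-0.11,0,0,0,0.41,-1],
    [0.07,-0.14,0,0,0,0.52,-1],
    [0.085,-0.17,0,0,0,0.63,-1],
    [0.1,-0.2,0,0,0,0.74,-1],
    [0.11,-0.22,0,0,0,0.83,-1]
  ]
}}

```text
time_s: 18.2
ee_pos: [0.5234, 0.0474, 0.2296]
eef_rot: [3.137, 0.001, 3.03]
force: [0.1, 0.5, -0.0]
grip_width: 0.0031
```

{"name": "servo_tool", "arguments": {
  "rows": [
    [0.005,-0.012,0,0,0,0.02,-1],
    [0.009,-0.02,0,0,0,0.04,-1],
    [0.0105,-0.026,0,0,0,0.04,-1],
    [0.0105,-0.026,-0.01,0,0,0.04,-1],
    [0.0105,-0.026,-0.03,0,0,0.04,-1],
    [0.0105,-0.026,-0.05,0,0,0.04,-1],
    [0.0105,-0.026,-0.06,0,0,0.04,-1],
    [0.0105,-0.026,-0.06,0,0,0.04,-1]
  ]
}}

```text
time_s: 18.87
ee_pos: [0.5326, 0.0217, 0.1672]
eef_rot: [3.137, -0.003, 3.07]
force: [0.3, 0.9, 0.4]
grip_width: 0.0008
```

```bash
cat >> h.py <<'E'
def bay(e):
    d=np.array(e)-[.6,-.0257,0]; return np.array([d[0]*.9974-d[1]*.0715,d[0]*.0715+d[1]*.9974,d[2]])
def shot(name,x0,x1,y0,y1,f):
    p=cam('scene'); im=cv2.cvtColor(p['image'],cv2.COLOR_RGB2BGR)[y0:y1,x0:x1]
    a=cv2.resize(im,None,fx=f,fy=f,interpolation=cv2.INTER_CUBIC).astype(float)
    cv2.imwrite('pics/'+name,np.clip((a-128)*1.5+140,0,255).astype(np.uint8)); return p
E
python3 - <<'E'
from h import *
p=shot('f1.png',260,390,190,290,6)
o=ctrl.get_obs(); print(bay(o['ee_pos']),o['eef_rot'],o['force'])
E
```

```text
[-0.06985701  0.04248468  0.16896409] [ 3.13701045e+00 -3.01137647e-04  3.06997143e+00] [-0.96845121  0.48401448  0.94682225]
```

View pics/f1.png

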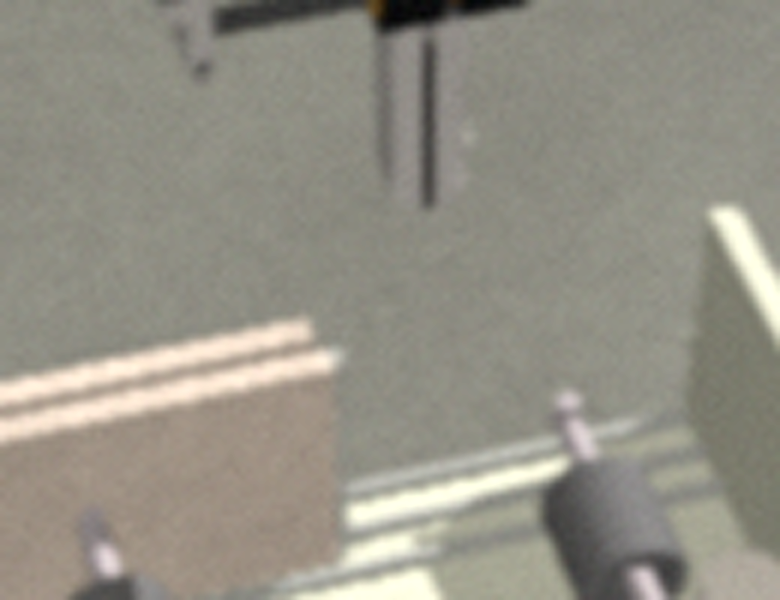

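```bash
python3 - <<'E'
from h import *
p=cam('scene'); e=ctrl.get_obs()['ee_pos']
for dx in(0,.008):
  for z in(0,.01,.02,.03): print(dx,z,((w2px(p,e+[dx,0,z])-[260,190]+.5)*6-.5).round())
D=p['depth']
for v in range(216,228): print(v,[bay(px2w(p,u,v)).round(3).tolist() for u in (327,331,335)])
E
```

```text
0 0 [419. 244.]
0 0.01 [419. 223.]
0 0.02 [419. 202.]
0 0.03 [419. 180.]
0.008 0 [427. 260.]
0.008 0.01 [428. 239.]
0.008 0.02 [428. 217.]
0.008 0.03 [428. 195.]
216 [[-0.063, 0.035, 0.217], [-0.063, 0.043, 0.215], [-0.059, 0.05, 0.216]]
217 [[-0.062, 0.035, 0.215], [-0.064, 0.044, 0.211], [-0.061, 0.051, 0.212]]
218 [[-0.063, 0.035, 0.212], [-0.063, 0.043, 0.21], [-0.062, 0.051, 0.209]]
219 [[-0.062, 0.035, 0.21], [-0.062, 0.043, 0.208], [-0.062, 0.051, 0.206]]
220 [[-0.062, 0.035, 0.207], [-0.063, 0.044, 0.204], [-0.061, 0.051, 0.204]]
221 [[-0.063, 0.035, 0.204], [-0.064, 0.044, 0.2], [-0.063, 0.052, 0.2]]
222 [[-0.061, 0.035, 0.203], [-0.062, 0.043, 0.2], [-0.256, 0.117, 0.002]]
223 [[-0.062, 0.035, 0.199], [-0.063, 0.044, 0.196], [-0.253, 0.116, 0.001]]
224 [[-0.257, 0.096, -0.001], [-0.063, 0.044, 0.193], [-0.251, 0.116, -0.0]]
225 [[-0.252, 0.094, 0.001], [-0.247, 0.104, 0.002], [-0.245, 0.114, 0.002]]
226 [[-0.247, 0.093, 0.003], [-0.247, 0.103, -0.0], [-0.24, 0.112, 0.003]]
227 [[-0.247, 0.093, -0.001], [-0.24, 0.101, 0.003], [-0.24, 0.112, 0.0]]
```

The depth image confirms it: the pad ends are 24 mm above the reported TCP. I'll correct for that, lowering to ee z = 0.070 for a true tip at about 0.094.

{"name": "servo_tool", "arguments": {
  "rows": [
    [0,0,-0.015,0,0,0,-1],
    [0,0,-0.035,0,0,0,-1],
    [0,0,-0.055,0,0,0,-1],
    [0,0,-0.075,0,0,0,-1],
    [0,0,-0.09,0,0,0,-1],
    [0,0,-0.098,0,0,0,-1],
    [0,0,-0.098,0,0,0,-1],
    [0,0,-0.098,0,0,0,-1]
  ]
}}

```text
time_s: 19.63
ee_pos: [0.5345, 0.0217, 0.0731]
eef_rot: [3.137, 0.003, 3.07]
force: [-0.1, 0.0, 0.1]
grip_width: 0.0002
```

{"name": "servo_tool", "arguments": {
  "rows": [
    [-0.0001,-0.002,0,0,0,0,-1],
    [-0.0003,-0.004,0,0,0,0,-1],
    [-0.0004,-0.006,0,0,0,0,-1],
    [-0.0006,-0.008,0,0,0,0,-1],
    [-0.0007,-0.01,0,0,0,0,-1],
    [-0.0008,-0.012,0,0,0,0,-1],
    [-0.0009,-0.013,0,0,0,0,-1],
    [-0.001,-0.014,0,0,0,0,-1]
  ]
}}

```text
time_s: 20.3
ee_pos: [0.5335, 0.0075, 0.0731]
eef_rot: [3.137, 0.003, 3.07]
force: [0.5, -0.4, 0.1]
grip_width: 0.0
```

```bash
python3 - <<'E'
from h import *
p=shot('f2.png',260,390,190,290,6)
o=ctrl.get_obs(); print(bay(o['ee_pos']),o['force'])
E
```

```text
[-0.06874621  0.02828245  0.07310609] [ 0.44008564 -0.63747359 -0.25788855]
```

View pics/f2.png

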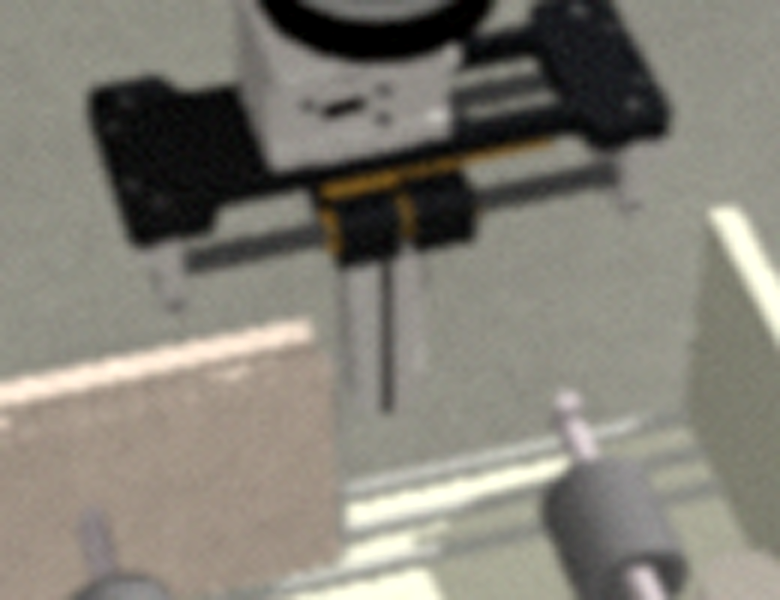

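The fingers now overlap the strip properly and there is no contact yet. I creep in at 4 mm/s.

{"name": "servo_tool", "arguments": {
  "rows": [
    [0,-0.0004,0,0,0,0,-1],
    [0,-0.0008,0,0,0,0,-1],
    [0,-0.0012,0,0,0,0,-1],
    [-0.0001,-0.0016,0,0,0,0,-1],
    [-0.0001,-0.002,0,0,0,0,-1],
    [-0.0001,-0.0024,0,0,0,0,-1],
    [-0.0002,-0.0027,0,0,0,0,-1],
    [-0.0002,-0.003,0,0,0,0,-1]
  ]
}}

```text
time_s: 21.02
ee_pos: [0.5333, 0.0045, 0.0731]
eef_rot: [3.137, 0.003, 3.07]
force: [0.3, 3.3, -1.2]
grip_width: -0.0
```

{"name": "servo_tool", "arguments": {
  "rows": [
    [0,-0.0002,0,0,0,0,-1],
    [0,-0.0004,0,0,0,0,-1],
    [0,-0.0006,0,0,0,0,-1],
    [0,-0.0008,0,0,0,0,-1],
    [-0.0001,-0.001,0,0,0,0,-1],
    [-0.0001,-0.0012,0,0,0,0,-1],
    [-0.0001,-0.0014,0,0,0,0,-1],
    [-0.0001,-0.0015,0,0,0,0,-1]
  ]
}}

```text
time_s: 21.68
ee_pos: [0.5332, 0.0037, 0.0731]
eef_rot: [3.136, 0.003, 3.07]
force: [0.0, 9.1, 0.0]
grip_width: 0.0001
```

The reaction rose to 9 N and motion stalled, so the door is at its stop. I back off, lift, and move over the sleeve.

{"name": "servo_tool", "arguments": {
  "rows": [
    [0,0,0,0,0,0,-1],
    [0,0,0,0,0,0,-1],
    [0.0003,0.005,0,0,0,0,-1],
    [0.001,0.015,0,0,0,0,-1],
    [0.001,0.015,0.02,0,0,0,-1],
    [0.001,0.015,0.05,0,0,0,-1],
    [0.001,0.015,0.085,0,0,0,0.2],
    [0.001,0.015,0.115,0,0,0,0.28]
  ]
}}

```text
time_s: 22.35
ee_pos: [0.5342, 0.0191, 0.1901]
eef_rot: [3.136, 0.003, 3.07]
force: [0.1, 0.1, 0.9]
grip_width: 0.0106
```

{"name": "servo_tool", "arguments": {
  "rows": [
    [0.01,0.005,0.005,0,0,0,0.28],
    [0.025,0.013,0.01,0,0,0,0.28],
    [0.04,0.021,0.01,0,0,0,0.28],
    [0.055,0.029,0.01,0,0,0,0.28],
    [0.068,0.036,0.01,0,0,0,0.28],
    [0.079,0.041,0.01,0,0,0,0.28],
    [0.079,0.041,0.01,0,0,0,0.28],
    [0.079,0.041,0.01,0,0,0,0.28]
  ]
}}

```text
time_s: 23.02
ee_pos: [0.6129, 0.0605, 0.1996]
eef_rot: [3.137, 0.002, 3.071]
force: [0.0, -0.5, 0.0]
grip_width: 0.0594
```

```bash
python3 - <<'E'
from h import *
p=shot('g1.png',290,420,190,290,6)
o=ctrl.get_obs(); print(o['ee_pos'],bay(o['ee_pos']),o['force'],o['eef_rot'],o['grip_width'])
p=cam('top'); im=cv2.cvtColor(p['image'],cv2.COLOR_RGB2BGR)
cv2.imwrite('pics/g1t.png',cv2.resize(im[145:240,270:420],None,fx=5.3,fy=5.3,interpolation=cv2.INTER_CUBIC))
E
```

```text
[0.61268054 0.06026699 0.19985282] [0.00650094 0.08665013 0.19985282] [-0.20150524 -0.12681241 -0.48759526] [3.13655078e+00 2.67104905e-03 3.07044742e+00] 0.06018074604818036
```

View pics/g1.png

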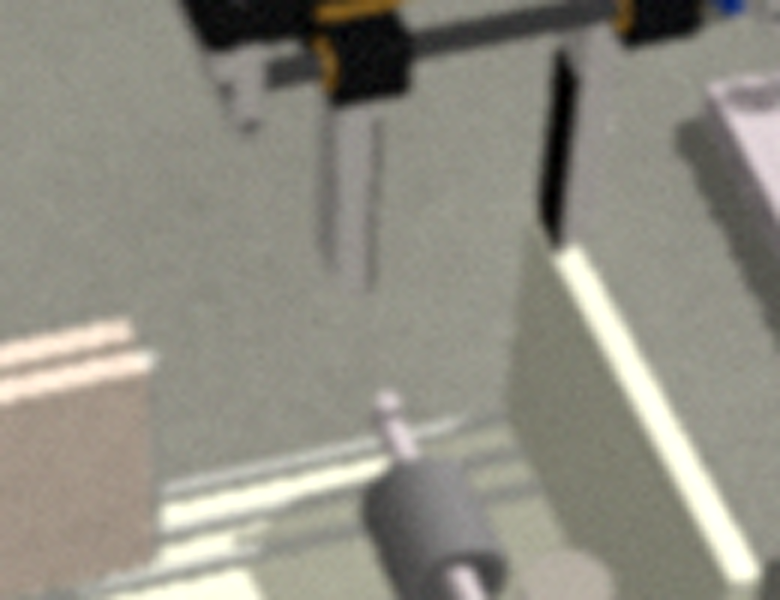

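View pics/g1t.png

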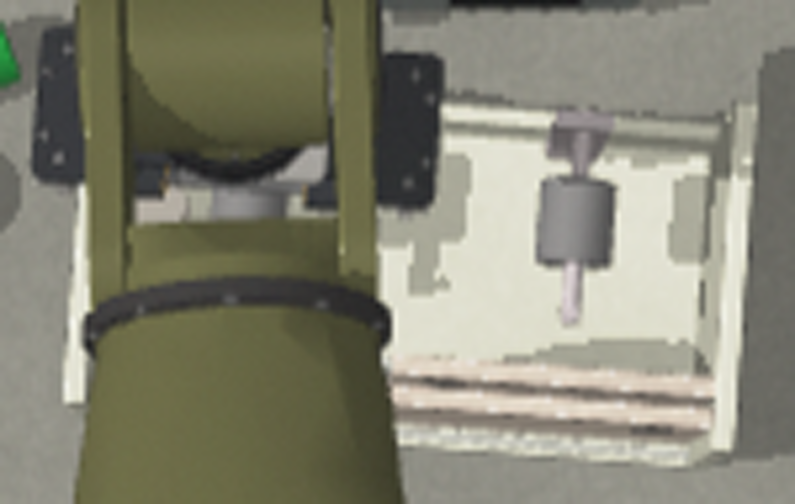

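The gripper is above the sleeve at bay (6,87) mm. I descend 148 mm to ee z = 0.052, a true tip of about 0.076.

{"name": "servo_tool", "arguments": {
  "rows": [
    [0,0,-0.02,0,0,0,0.28],
    [0,0,-0.045,0,0,0,0.28],
    [0,0,-0.07,0,0,0,0.28],
    [0,0,-0.09,0,0,0,0.28],
    [0,0,-0.11,0,0,0,0.28],
    [0,0,-0.125,0,0,0,0.28],
    [0,0,-0.135,0,0,0,0.28],
    [0,0,-0.14,0,0,0,0.28]
  ]
}}

```text
time_s: 23.78
ee_pos: [0.6119, 0.0598, 0.0591]
eef_rot: [3.137, 0.002, 3.07]
force: [-0.2, -0.4, -0.9]
grip_width: 0.0598
```

```bash
python3 - <<'E'
from h import *
p=shot('g2.png',310,430,200,300,6)
o=ctrl.get_obs(); print(o['ee_pos'],o['force'])
E
```

```text
[0.61190592 0.05987684 0.05896851] [-0.44166406  0.06105288 -1.23828331]
```

View pics/g2.png

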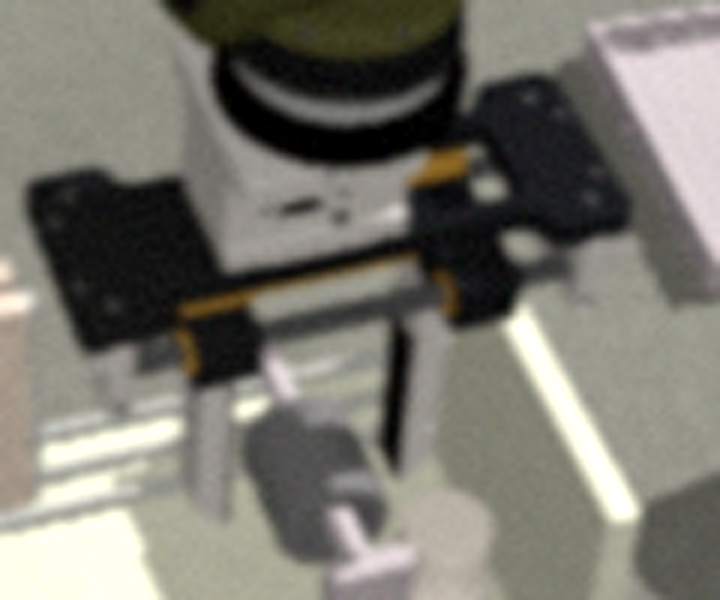

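The fingers straddle the sleeve. I go down 7 mm and close gently.

{"name": "servo_tool", "arguments": {
  "rows": [
    [0,0,-0.003,0,0,0,0.28],
    [0,0,-0.007,0,0,0,0.1],
    [0,0,-0.007,0,0,0,0],
    [0,0,-0.007,0,0,0,-0.1],
    [0,0,-0.007,0,0,0,-0.2],
    [0,0,-0.007,0,0,0,-0.3],
    [0,0,-0.007,0,0,0,-0.4],
    [0,0,-0.007,0,0,0,-0.5]
  ],
  "newtons": 15
}}

```text
time_s: 24.5
ee_pos: [0.6122, 0.0599, 0.0523]
eef_rot: [3.137, 0.002, 3.07]
force: [0.2, 0.4, 2.3]
grip_width: 0.039
```

{"name": "servo_tool", "arguments": {
  "rows": [
    [0,0,0,0,0,0,-0.5],
    [0,0,0,0,0,0,-0.5],
    [0,0,0,0,0,0,-0.5],
    [0,0,0.002,0,0,0,-0.5],
    [0,0,0.004,0,0,0,-0.5],
    [0,0,0.006,0,0,0,-0.5],
    [0,0,0.008,0,0,0,-0.5],
    [0,0,0.01,0,0,0,-0.5]
  ]
}}

```text
time_s: 25.17
ee_pos: [0.6122, 0.0599, 0.0626]
eef_rot: [3.137, 0.002, 3.07]
force: [0.1, 0.2, -0.3]
grip_width: 0.0387
```

```bash
python3 - <<'E'
from h import *
p=shot('g3.png',310,430,200,300,6)
o=ctrl.get_obs(); print(o['ee_pos'],o['force'],o['moment'],o['grip_width'])
E
```

```text
[0.61238098 0.05992088 0.06298132] [-0.01567665  0.76012891 -1.477129  ] [ 0.03212227 -0.13411871  0.0103124 ] 0.038841069751793425
```

View pics/g3.png

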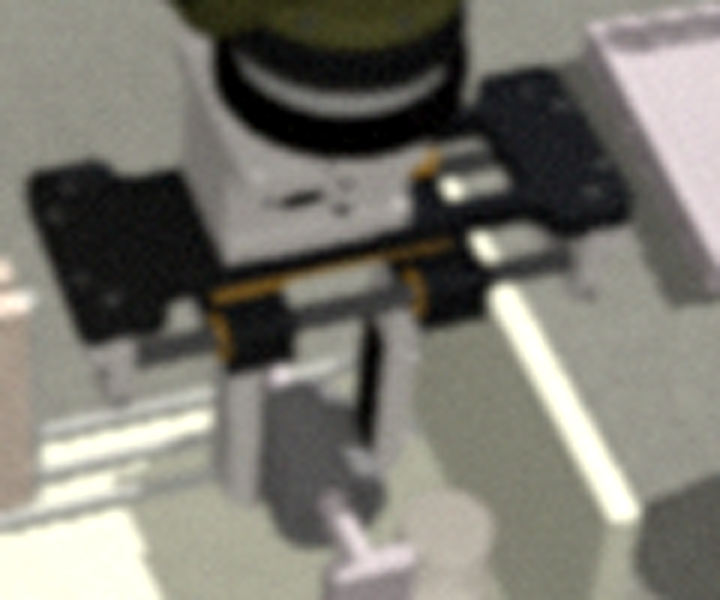

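The sleeve is held at 38.8 mm and has been lifted about 10 mm. I draw it along the rod to bay -x, which is (-0.997,+0.072) in world.

{"name": "servo_tool", "arguments": {
  "rows": [
    [-0.003,0.0002,0,0,0,0,-0.5],
    [-0.008,0.0006,0,0,0,0,-0.5],
    [-0.014,0.001,0,0,0,0,-0.5],
    [-0.02,0.0014,0,0,0,0,-0.5],
    [-0.025,0.0018,0,0,0,0,-0.5],
    [-0.028,0.002,0,0,0,0,-0.5],
    [-0.03,0.0021,0,0,0,0,-0.5],
    [-0.03,0.0021,0,0,0,0,-0.5]
  ]
}}

```text
time_s: 25.88
ee_pos: [0.5821, 0.0621, 0.0631]
eef_rot: [3.136, 0.003, 3.07]
force: [0.0, -0.6, -0.4]
grip_width: 0.0391
```

```bash
python3 - <<'E'
from h import *
p=shot('g4.png',310,430,200,300,6)
o=ctrl.get_obs(); print(o['ee_pos'],o['force'],o['moment'],o['grip_width'])
E
```

```text
[0.58233936 0.06201219 0.06308215] [ 0.13768811 -0.31321074 -1.14963479] [ 0.03563812 -0.14043477  0.05085192] 0.03842917095123449
```

View pics/g4.png

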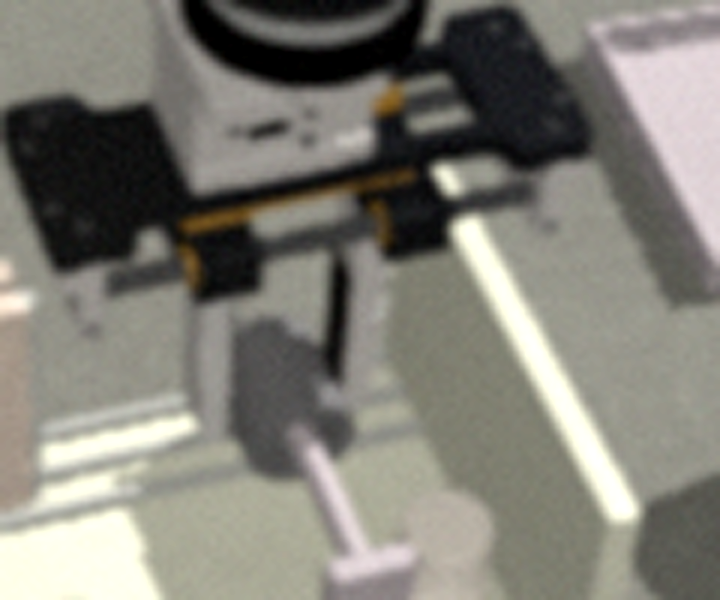

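It slides freely with no force. I continue past the stub.

{"name": "servo_tool", "arguments": {
  "rows": [
    [-0.003,0.0002,0,0,0,0,-0.5],
    [-0.009,0.0006,0,0,0,0,-0.5],
    [-0.015,0.001,0,0,0,0,-0.5],
    [-0.021,0.0015,0,0,0,0,-0.5],
    [-0.027,0.002,0,0,0,0,-0.5],
    [-0.032,0.0023,0,0,0,0,-0.5],
    [-0.036,0.0026,0,0,0,0,-0.5],
    [-0.038,0.0027,0,0,0,0,-0.5]
  ]
}}

```text
time_s: 26.6
ee_pos: [0.5438, 0.0648, 0.0632]
eef_rot: [3.136, 0.003, 3.07]
force: [-0.6, 1.0, -0.1]
grip_width: 0.0391
```

{"name": "servo_tool", "arguments": {
  "rows": [
    [-0.004,0.0003,0,0,0,0,-0.5],
    [-0.01,0.0007,0,0,0,0,-0.5],
    [-0.018,0.0013,0,0,0,0,-0.5],
    [-0.027,0.002,0,0,0,0,-0.5],
    [-0.036,0.0026,0,0,0,0,-0.5],
    [-0.044,0.0031,0,0,0,0,-0.5],
    [-0.05,0.0036,0,0,0,0,-0.5],
    [-0.052,0.0037,0,0,0,0,-0.5]
  ]
}}

```text
time_s: 27.27
ee_pos: [0.4909, 0.0686, 0.0633]
eef_rot: [3.136, 0.003, 3.07]
force: [-0.5, -0.1, 0.3]
grip_width: 0.0393
```

```bash
python3 - <<'E'
from h import *
p=shot('g5.png',290,420,170,270,6)
o=ctrl.get_obs(); print(o['ee_pos'],o['force'],o['moment'],o['grip_width'])
E
```

```text
[0.491175   0.06858205 0.063352  ] [-0.08788345  0.1492115  -0.02495462] [ 0.05695596 -0.1510793  -0.01115474] 0.03888697562584195
```

View pics/g5.png

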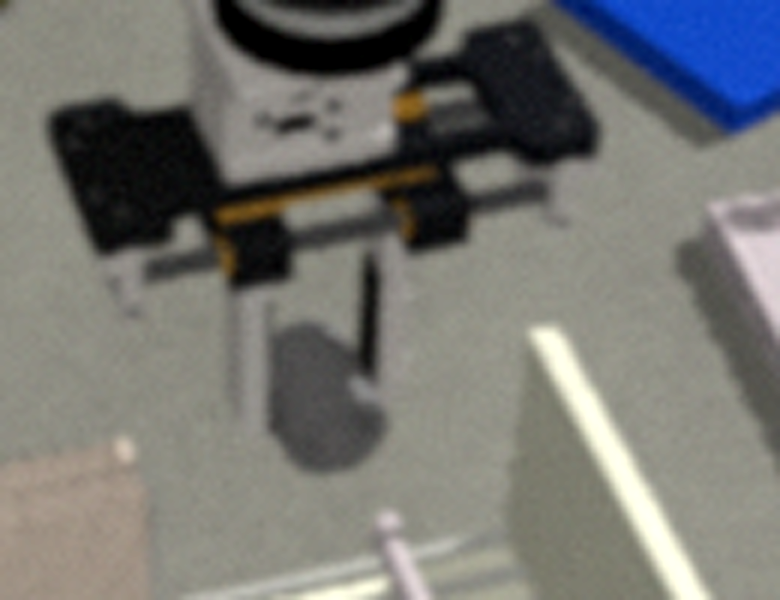

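The sleeve is off the peg. I raise it and carry it over the tray.

{"name": "servo_tool", "arguments": {
  "rows": [
    [0,0,0.01,0,0,0,-0.5],
    [-0.003,0,0.03,0,0,0,-0.5],
    [-0.007,0,0.05,0,0,0,-0.5],
    [-0.01,0.003,0.07,0,0,0,-0.5],
    [-0.014,0.012,0.085,0,0,-0.01,-0.5],
    [-0.018,0.03,0.09,0,0,-0.02,-0.5],
    [-0.02,0.055,0.09,0,0,-0.02,-0.5],
    [-0.022,0.08,0.09,0,0,-0.02,-0.5]
  ]
}}

```text
time_s: 27.98
ee_pos: [0.4696, 0.1493, 0.1548]
eef_rot: [3.136, 0.005, 3.049]
force: [-0.3, -0.1, -0.4]
grip_width: 0.0387
```

{"name": "servo_tool", "arguments": {
  "rows": [
    [-0.002,0.025,0,0,0,0,-0.5],
    [-0.004,0.055,0,0,0,-0.01,-0.5],
    [-0.006,0.085,0,0,0,-0.02,-0.5],
    [-0.008,0.115,0,0,0,-0.03,-0.5],
    [-0.01,0.145,0,0,0,-0.04,-0.5],
    [-0.012,0.175,0,0,0,-0.04,-0.5],
    [-0.014,0.195,0,0,0,-0.04,-0.5],
    [-0.014,0.205,0,0,0,-0.04,-0.5]
  ]
}}

```text
time_s: 28.65
ee_pos: [0.4552, 0.3566, 0.1554]
eef_rot: [3.135, 0.005, 3.011]
force: [-0.4, -0.4, -0.3]
grip_width: 0.039
```

```bash
python3 - <<'E'
from h import *
p=shot('h1.png',370,500,140,250,6)
o=ctrl.get_obs(); e=o['ee_pos']; print(e,o['eef_rot'],o['force'],o['grip_width'])
# sleeve points: depth patch
R,t=RT(p); v,u=np.mgrid[140:250,370:500]; d=p['depth'][140:250,370:500]
w=(np.stack([(u-p['cx'])/p['fx']*d,(v-p['cy'])/p['fy']*d,d],-1)-t)@R
w=w-e; m=(np.abs(w[...,0])<.035)&(np.abs(w[...,1])<.018)&(w[...,2]<.075)&(w[...,2]>.005)
q=w[m]; print(len(q), q.min(0),q.max(0))
# top ridge per x bin
for a in np.arange(-.028,.03,.006):
    s=q[(q[:,0]>=a)&(q[:,0]<a+.006)]
    if len(s): print(round(a+.003,3),len(s),np.percentile(s[:,2],95).round(4),s[:,2].min().round(4),s[:,1].mean().round(4))
E
```

```text
[0.45531476 0.3567805  0.15519257] [3.13536488 0.00519474 3.01101693] [-0.21307513  0.8851482  -0.47575358] 0.03883473453586516
300 [-0.01662626 -0.01798077  0.01817966] [0.02998025 0.01794117 0.07491651]
-0.019 2 0.0566 0.0559 0.0028
-0.013 14 0.0587 0.0509 0.0012
-0.007 17 0.0574 0.0509 -0.0016
-0.001 18 0.0585 0.0508 -0.003
0.005 29 0.0572 0.0278 -0.0049
0.011 49 0.0726 0.024 0.0013
0.017 45 0.0571 0.0239 -0.0021
0.023 94 0.057 0.0182 -0.0033
0.029 32 0.0548 0.0211 0.0058
```

View pics/h1.png

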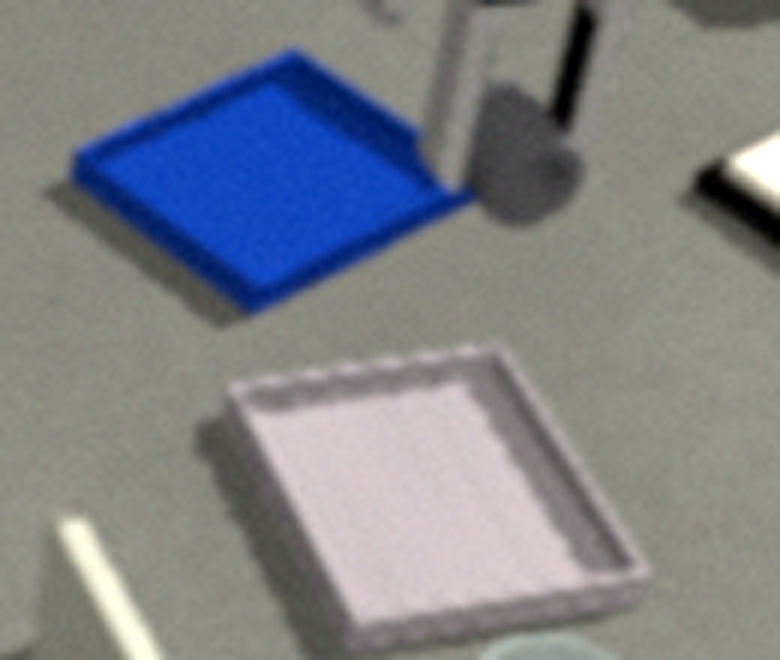

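The sleeve is level in the grip and centred over the steel tray, with its bottom about 17 mm above the reported TCP. I lower it.

{"name": "servo_tool", "arguments": {
  "rows": [
    [0,0,-0.015,0,0,0,-0.5],
    [0,0,-0.035,0,0,0,-0.5],
    [0,0,-0.06,0,0,0,-0.5],
    [0,0,-0.085,0,0,0,-0.5],
    [0,0,-0.105,0,0,0,-0.5],
    [0,0,-0.12,0,0,0,-0.5],
    [0,0,-0.13,0,0,0,-0.5],
    [0,0,-0.135,0,0,0,-0.5]
  ]
}}

```text
time_s: 29.37
ee_pos: [0.4554, 0.3558, 0.0193]
eef_rot: [3.136, 0.004, 3.01]
force: [-0.4, -1.0, -0.2]
grip_width: 0.0392
```

```bash
python3 - <<'E'
from h import *
p=shot('h2.png',370,500,140,250,6)
o=ctrl.get_obs(); e=o['ee_pos']; print(e,o['force'],o['grip_width'])
R,t=RT(p); v,u=np.mgrid[140:250,370:500]; d=p['depth'][140:250,370:500]
w=(np.stack([(u-p['cx'])/p['fx']*d,(v-p['cy'])/p['fy']*d,d],-1)-t)@R
q=w-e; m=(np.abs(q[...,0])<.02)&(np.abs(q[...,1])<.015)&(q[...,2]<.065)&(q[...,2]>.04)
print(np.percentile(w[m][:,2],[50,90,97]))
E
```

```text
[0.4552958  0.35591365 0.01917577] [-0.31572989 -0.30679883 -0.63359084] 0.03878239034332765
[0.07496281 0.07700464 0.07797873]
```

View pics/h2.png

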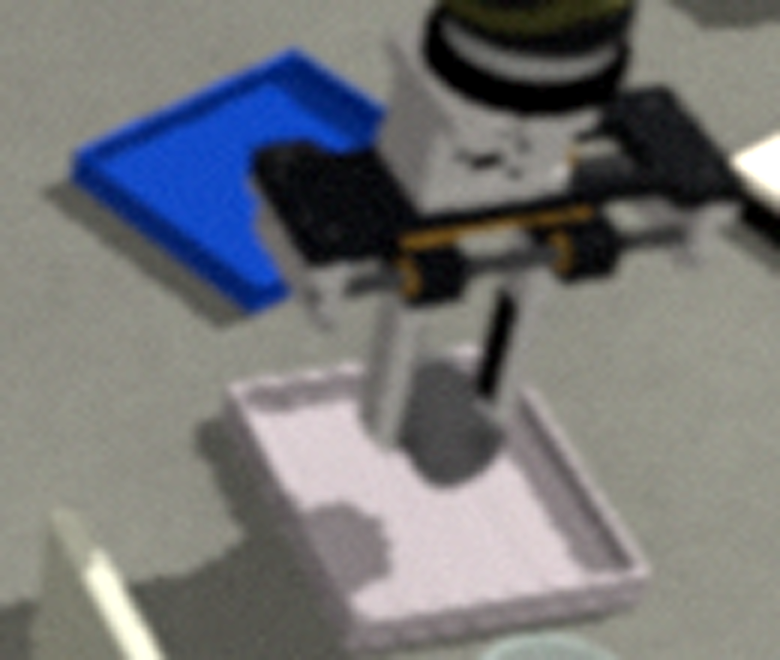

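The sleeve bottom is about 33 mm above the tray floor. I lower 28 mm, then creep.

{"name": "servo_tool", "arguments": {
  "rows": [
    [0,0,-0.004,0,0,0,-0.5],
    [0,0,-0.009,0,0,0,-0.5],
    [0,0,-0.014,0,0,0,-0.5],
    [0,0,-0.019,0,0,0,-0.5],
    [0,0,-0.023,0,0,0,-0.5],
    [0,0,-0.026,0,0,0,-0.5],
    [0,0,-0.028,0,0,0,-0.5],
    [0,0,-0.028,0,0,0,-0.5]
  ]
}}

```text
time_s: 30.08
ee_pos: [0.4551, 0.3558, -0.0093]
eef_rot: [3.137, 0.004, 3.01]
force: [-0.1, -0.3, -1.3]
grip_width: 0.0392
```

{"name": "servo_tool", "arguments": {
  "rows": [
    [0,0,-0.0004,0,0,0,-0.5],
    [0,0,-0.0008,0,0,0,-0.5],
    [0,0,-0.0012,0,0,0,-0.5],
    [0,0,-0.0016,0,0,0,-0.5],
    [0,0,-0.002,0,0,0,-0.5],
    [0,0,-0.0024,0,0,0,-0.5],
    [0,0,-0.0027,0,0,0,-0.5],
    [0,0,-0.003,0,0,0,-0.5]
  ]
}}

```text
time_s: 30.75
ee_pos: [0.4551, 0.3559, -0.0122]
eef_rot: [3.137, 0.004, 3.01]
force: [-1.8, -0.6, 3.6]
grip_width: 0.0389
```

Contact registers at about +4 N. I open slowly.

{"name": "servo_tool", "arguments": {
  "rows": [
    [0,0,-0.0003,0,0,0,-0.2],
    [0,0,-0.0003,0,0,0,-0.1],
    [0,0,-0.0003,0,0,0,0],
    [0,0,-0.0003,0,0,0,0.1],
    [0,0,-0.0003,0,0,0,0.2],
    [0,0,-0.0003,0,0,0,0.25],
    [0,0,-0.0003,0,0,0,0.25],
    [0,0,-0.0003,0,0,0,0.25]
  ]
}}

```text
time_s: 31.42
ee_pos: [0.4551, 0.3559, -0.0125]
eef_rot: [3.137, 0.004, 3.01]
force: [-0.7, 0.1, 0.2]
grip_width: 0.0589
```

{"name": "servo_tool", "arguments": {
  "rows": [
    [0,0,0.005,0,0,0,0.25],
    [0,0,0.015,0,0,0,0.25],
    [0,0,0.03,0,0,0,0.25],
    [0,0,0.05,0,0,0,0.25],
    [0,0,0.075,0,0,0,0.25],
    [0,0,0.1,0,0,0,0.25],
    [0,0,0.13,0,0,0,0.25],
    [0,0,0.16,0,0,0,0.25]
  ]
}}

```text
time_s: 32.08
ee_pos: [0.4549, 0.3557, 0.1498]
eef_rot: [3.136, 0.004, 3.01]
force: [-0.4, 0.3, 0.3]
grip_width: 0.0586
```

{"name": "servo_tool", "arguments": {
  "rows": [
    [-0.02,-0.01,0.02,0,0,0,0.25],
    [-0.05,-0.03,0.04,0,0,0,0.25],
    [-0.07,-0.05,0.06,0,0,0,0.25],
    [-0.09,-0.08,0.08,0,0,0,0.25],
    [-0.1,-0.11,0.1,0,0,0,0.25],
    [-0.11,-0.14,0.1,0,0,0,0.25],
    [-0.11,-0.17,0.1,0,0,0,0.25],
    [-0.11,-0.19,0.1,0,0,0,0.25]
  ]
}}

```text
time_s: 32.75
ee_pos: [0.3441, 0.164, 0.2513]
eef_rot: [3.135, 0.006, 3.011]
force: [0.3, -0.3, 0.3]
grip_width: 0.059
```

```bash
python3 - <<'E'
from h import *
p=shot('i1.png',230,490,180,340,3)
p=cam('top'); im=cv2.cvtColor(p['image'],cv2.COLOR_RGB2BGR)
cv2.imwrite('pics/i1t.png',cv2.resize(im[140:300,160:430],None,fx=2.9,fy=2.9,interpolation=cv2.INTER_CUBIC))
cv2.imwrite('pics/i1d.png',cv2.resize(im[145:240,270:420],None,fx=5.3,fy=5.3,interpolation=cv2.INTER_CUBIC))
cv2.imwrite('pics/i1c2.png',cv2.resize(im[200:285,175:255],None,fx=7,fy=7,interpolation=cv2.INTER_CUBIC))
print(ctrl.get_obs()['force'],ctrl.get_obs()['time_s'])
E
```

```text
[ 0.28351226  1.12696157 -0.10044519] 32.85
```

View pics/i1.png

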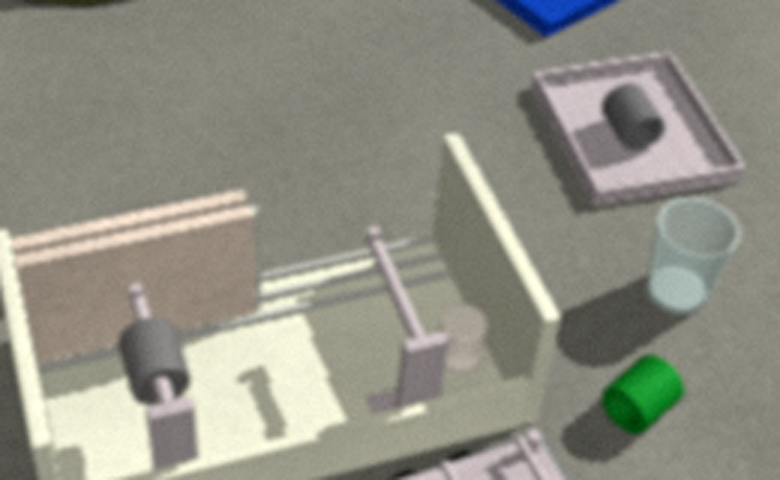

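View pics/i1t.png

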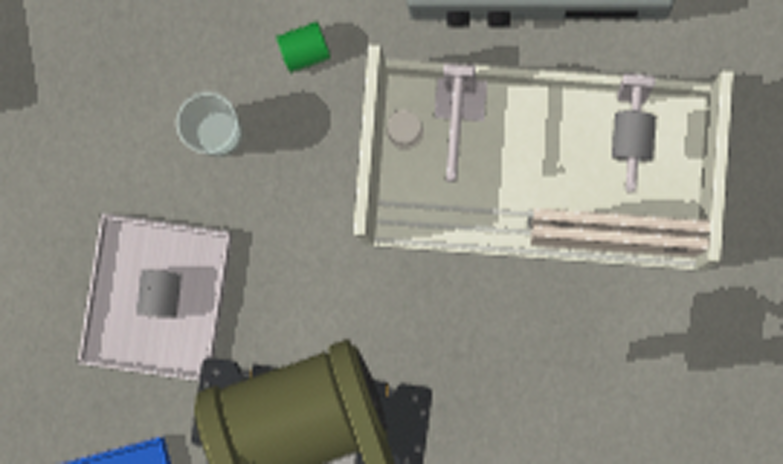

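View pics/i1d.png

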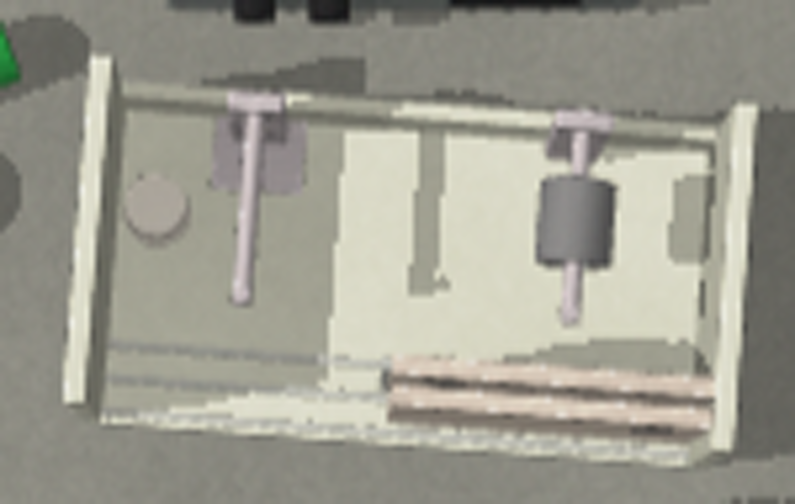

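View pics/i1c2.png

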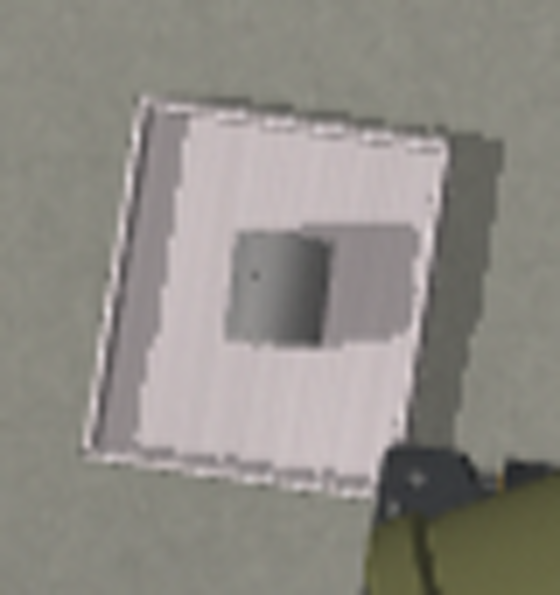

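The sleeve lies on its side in the middle of the unmoved tray. The door is at its stop, the front door has not moved, and everything else is in place. I hand in.

```bash
python3 - <<'E'
from h import *
p=cam('scene')
R,t=RT(p); v,u=np.mgrid[190:250,400:490]; d=p['depth'][190:250,400:490]
w=(np.stack([(u-p['cx'])/p['fx']*d,(v-p['cy'])/p['fy']*d,d],-1)-t)@R
m=(w[...,2]>.03)&(np.abs(w[...,0]-.455)<.05)&(np.abs(w[...,1]-.356)<.045); q=w[m]
print(q.mean(0),q.min(0),q.max(0))
for a in np.arange(.43,.48,.008):
    s=q[(q[:,0]>=a)&(q[:,0]<a+.008)]
    if len(s): print(round(a,3),len(s),np.percentile(s[:,2],95))
print(hand_in())
E
```

```text
[0.4615952  0.34925857 0.04034058] [0.43500217 0.33295148 0.03064464] [0.4836958  0.37149371 0.0475686 ]
0.43 5 0.042403180461497623
0.438 33 0.045209604263075305
0.446 32 0.0461845598157737
0.454 35 0.047264366086466975
0.462 33 0.04503497355394029
0.47 35 0.04577984388317893
0.478 36 0.045416088387683504
the job is handed in; nothing more can be done
None
```

I slid the rear door home behind the front door, took the sleeve off its peg, and laid it on its side in the middle of the steel tray. I then backed the arm clear and handed in at about 33 s. No verdict was reported.

**Last checks**
- **Door:** on the final push the reaction rose to 9 N and motion stalled, so it is against its stop. In the top view its strip stands about 4–5 mm proud of the front door's end, against 5 mm expected. My readings of that gap are only good to 1–2 mm.
- **Sleeve:** its top is 45–47 mm above the bench along its whole length, about 44 mm being expected. It is level, on the tray floor and near the centre.
- **Everything else:** the tray, front door, other sleeve, jar and beaker show no movement in the last pictures. I did not re-check the bottles and the flask, but the arm did not go near them after the start.

**What disagreed**
- **Fingertip position:** the real finger ends are about 24 mm above the reported TCP, by depth image and by contact. This contradicts the description.
- **First push:** because of that, my first push only caught the door's top edge. The door stopped just short, or was dragged back about 2 mm when I withdrew. I then pushed it home again with the fingers lower and corrected for the offset in the sleeve grasp and the placing.

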